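Bring the sine bar under the indicator

ROBOT

A 6-joint arm with a two-finger parallel gripper is mounted at the origin on the work surface. World frame = base frame: x ahead of the robot, y to its left, z up, the work surface at z = 0. Lengths are in m, angles in rad, forces in N, time in s.
With the tool pointing down it reaches from about 0.35 to 0.775 m from the base axis. Payload 7.3 kg.
Tool frame: the origin (TCP) lies at the very end of the fingers, on their centre line; the grasp point (between the pads) lies 19 mm behind it; z points along the fingers, y is the line along which they close (so a half turn about z gives the same grasp; the last joint's range is limited). The gripper opens to 92 mm and grips with 3 to 60 N. Pads are 19 mm wide; open, the fingers measure 130 mm over their backs; the gripper's body (75 mm by 190 mm) begins 47 mm behind the grasp point.
Start: joints at [-1.446, 0.342, 1.524, -0, 1.275, -0.146], TCP at [0.14, -0.506, 0.227] pointing down, gripper open.
Joint ranges: [-2.53, 2.53], [-0.77, 2.02], [0.04, 2.7], [-1, 4.14], [0.28, 2.66], [-3.11, 3.11]. Speed limits (rad/s): [2.57, 2.57, 3.14, 3.14, 3.14, 3.14].

INTERFACE

Orientations are given as [roll, pitch, yaw] about the fixed x, y, z axes, in that order (R = Rz(yaw) Ry(pitch) Rx(roll)).
In Python, from cell import telemetry, eyes, job gives the robot as it stands.
- The arm moves only by the tool apply_moves, never from a script. Its arguments are lists of equal length, an entry for each row: "delta_pos": the shift along the world's x, y, z each as a share of 0.4 m, from -1 to 1, a list of three; "dr": the turn, a rotation vector about the world's x, y, z each as a share of 0.5 rad, from -1 to 1, a list of three; "jaw": the opening, from 0 (shut) to 1 (fully open). A call has 1 to 8 rows; each row is the pose to reach, as a shift and turn from the pose commanded when the call began; what a row does not reach only later rows make up. A row lasts 1/12 s, in which the tool goes at most 41.7 mm and 7.16 degrees, less where a joint would pass 70% of its speed; a pose out of reach is approached as far as the arm can. A call with a number of a shift or a turn outside -1 to 1 is refused whole. A call with a gripper value outside its range is refused whole. The fingers move at their own pace and stop on an object; "force" is the grip in N (left out, the last holds). Time passes only in rows, so rows that repeat a pose let the fingers close. It gives the time, the measured TCP pose, the force, the opening and the grip force at its end, in the units of the state.
- telemetry.observe(): the state, without advancing time (a new reading comes with each control period).
- eyes.read_camera(name): name is "scene" or "top"; returns the picture (384x512x3 uint8, red, green, blue); there is no depth.
- eyes.camera_model(name): a dict with "vertical_fov" (degrees; the focal length in pixels is half the picture's height over the tangent of half this angle, whatever the lens; pixels are square), "cx", "cy" (the principal point, pixels), "rvec" (rotation vector, rad) and "tvec" (3), from world to camera coordinates, as OpenCV has them. Camera axes: x right, y down, z forward; pixel columns grow to the right and rows downward; lengths in m; the calibration is good to about 2 mm. A picture is of the moment at which its call begins. camera_model takes no time and is no camera call.
- job.hand_in(): hands the job in; it is judged then, once.
The state is a dict: "time": time; "qpos": joint angles; "qvel": joint speeds; "joint_efforts": joint torques, N m; "tool_pos": TCP position; "tool_rot": TCP orientation; "contact_force": force on the tool from outside, world axes, zero at the start; "torque": the same for the moment, N m; "opening": finger opening in m; "grip_force": force on a finger pad.
Only numpy, scipy, OpenCV 4.12 (cv2) and the standard library are available. Lean on these libraries where they do the work, as an engineer would, in place of code of your own. Each camera call takes 0.05 s, during which the arm holds its last target. There are 200 camera calls.

TASK

Take the short sine bar out of its wooden crib and set it down on the little surface plate, then take it again across its sides and lower it, rollers down, into the nest on the sliding carriage. Then slide the carriage along its bed by its black grip until the nest's centre stands right under the indicator stem, within 4 mm along the slide, and let go. Do not drop the bar, push on the indicator bracket or disturb the ring gauge, wobble centre, indicator back or V-block.

Things in the scene. Friction and masses are not known exactly. Their poses are not given: they have to be found in the camera images.
- sine_bar: the sine bar: green-painted block with bright ground top, 64 mm long (x), 40 wide (y), 42 high (z), about 0.5 kg, on two steel rollers lying along y under x = +-22 mm (the green body begins 10 mm above the underside). Origin: centre of its underside (roller bottoms), z up; the same turned half round. Starts in the crib
- crib: fixed wooden crib holding the bar, x along the bar's x. Floor 84 x 84 x 8 mm; two cheeks 64 mm long along x, 12 thick, inner faces at y = +-23 mm, tops 54 mm above the bench (4 above the bar's top) cover the bar's sides: only its ends are free to grip. Origin: underside centre, on the bench
- plate_top (a point): centre of the top face of the fixed dark iron surface plate, 120 x 120 mm, top 20 mm above the bench, z up: the bar is put down here to be taken the other way
- nest (a point): centre of the nest floor on the sliding carriage, 36 mm above the bench; y along the slide, z up. The bar's length goes along x. End cheeks (inner faces x = +-34.5 mm, 10 thick, rounded tops 46 above the floor) leave no room for fingers at the bar's ends; at the sides only low lips (inner faces y = +-22 mm, 6 thick, 8 high, rounded). Carriage plate: 90 mm along y
- grip (a point): top centre of the carriage's black upright grip, 80 mm above the bench: 14 mm thick along y (the slide), 30 mm along x, 38 mm tall above its foot; it stands 90 mm from the nest centre, on the -x side (towards the robot). Same axes as the nest
- carriage (a joint): position of the carriage along its bed, m: 0 at the right end stop (-y), growing to 0.22 as it slides to the bed's +y. About 3 N moves it and it stays where it is left
- index (a point): lower tip of the indicator stem on the fixed bracket, axes as the bed's, y along the slide; 84 mm above the bench, 6 over the seated bar. Its 16 mm wide arm (113 to 129 mm high, round black indicator on its end up to 174) overhangs the carriage path from the pillar at x = +95 to x = -10 mm. Target: nest centre's y equals this point's y
- bracket: the fixed indicator bracket (pillar, arm, indicator); origin under its foot on the bed, 18 mm above the bench, 95 mm in x beyond the index point
- ring_gauge: bystander: knurled steel ring, 70 mm across, 22 mm high, loose; origin underside centre
- wobble_centre: bystander: brass turned centre standing up, 32 mm across, 78 mm tall, loose; origin underside centre
- indicator_back: bystander: black bakelite disc 58 mm across with a lug, 24 mm high, loose; origin underside centre
- v_block: bystander: dark steel V-block 50 x 70 x 41 mm, loose; origin underside centre

How it is judged:
By the outcome, as a careful person would: the job done as asked, in the order asked, and still so for the second after the job is handed in, with the robot touching nothing.
It also fails if it takes over 72 s, if anything falls off the work surface, if the arm or the gripper's body presses on something with over 40 N, if the wrist force passes 120 N, or if a joint passes its speed limit or range.

## Working session

There is one attempt and no reset: what is moved stays moved. The work goes in short steps, Python scripts to look and compute and a tool call to move; the robot and the scene stay as the last step left them, time stands still between calls to the robot, and variables do not carry over. Pictures are saved under pics/ and viewed, at most 13 in all, crops included, and the job is handed in when it is done.

Besides the shell and the picture viewer there is one more tool, called after "Request:" as name(argument=value, ...) on one line, values as JSON. apply_moves: Moves the arm, as the interface text tells. Its arguments: {"type":"object","properties":{"delta_pos":{"type":"array"},"dr":{"type":"array"},"jaw":{"type":"array"},"force":{"type":"number"}},"required":["delta_pos","dr","jaw"]}

```bash
mkdir -p pics; ls; python3 - <<'E'
from cell import telemetry, eyes, job
import cv2
s=telemetry.observe(); print(s)
for n in("scene","top"):
    im=eyes.read_camera(n); cv2.imwrite(f"pics/{n}0.png",im[:,:,::-1]); print(n,eyes.camera_model(n))
E
```

```text
pics
{'time': 0.0, 'qpos': array([-1.44601146e+00,  3.42757385e-01,  1.52503436e+00,  6.02341262e-07,
        1.27537885e+00, -1.45976007e-01]), 'qvel': array([-0.00023362,  0.00112349, -0.00167149, -0.00042322,  0.00166743,
        0.00013828]), 'joint_efforts': array([ 3.24854584e-03, -4.31232798e+01, -2.44221890e+01,  7.20433728e-02,
        5.57705818e-02, -1.08338377e-04]), 'tool_pos': array([ 0.14040122, -0.50545314,  0.22602091]), 'tool_rot': array([-3.14003158e+00, -2.30094545e-04,  2.70760516e-01]), 'contact_force': array([ 0.1530644 , -0.54744722,  0.06878692]), 'torque': array([ 0.02821259,  0.00115791, -0.01920659]), 'grip_force': 0.0, 'opening': 0.09181611273648056}
scene {'vertical_fov': 49.41754681354316, 'cx': 249.38526622727434, 'cy': 190.0202872709293, 'rvec': array([ 0.80204883,  2.4927066 , -1.18662482]), 'tvec': array([ 0.43626464, -0.16122927,  1.21827851])}
top {'vertical_fov': 53.2421595352222, 'cx': 258.10638325799806, 'cy': 190.48557445270043, 'rvec': array([ 2.13048349, -2.17735796,  0.17144891]), 'tvec': array([0.0267313 , 0.58021893, 1.02179637])}
```

View pics/scene0.png

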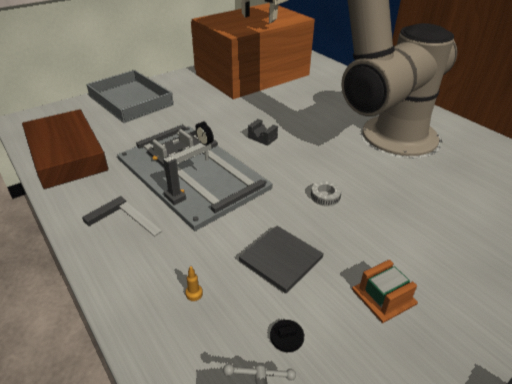

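View pics/top0.png

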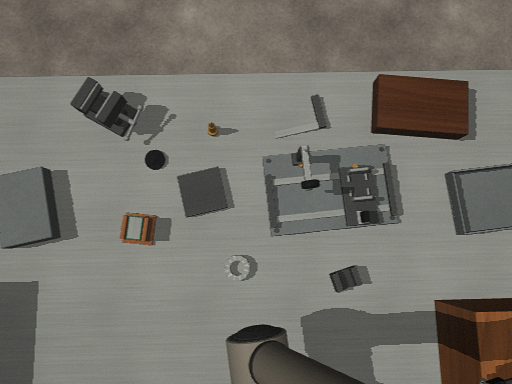

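The scene view has the crib with the green bar at about (388,288), the plate at (281,257), and the bed at (195,170). In the top view the crib is at (139,229), the plate at (203,191), the bed at (332,190), the carriage at (362,188) with its grip at (368,216), and the indicator at (310,183). I'll enlarge these next.

```bash
cat > h.py <<'E'
import numpy as np, cv2
from cell import telemetry, eyes, job
def cam(n):
    m=eyes.camera_model(n); f=192/np.tan(np.radians(m["vertical_fov"]/2))
    K=np.array([[f,0,m["cx"]],[0,f,m["cy"]],[0,0,1]]); R=cv2.Rodrigues(np.array(m["rvec"]))[0]
    return K,R,np.array(m["tvec"])
def ray(n,uv):
    K,R,t=cam(n); d=R.T@np.linalg.solve(K,[*uv,1]); return -R.T@t,d
def onz(n,uv,z):
    c,d=ray(n,uv); return c+d*(z-c[2])/d[2]
def proj(n,P):
    K,R,t=cam(n); return cv2.projectPoints(np.array(P,float).reshape(-1,1,3),cv2.Rodrigues(R)[0],t,K,None)[0][:,0]
def tri(a,b):
    (c1,d1),(c2,d2)=ray("top",a),ray("scene",b); d1/=np.linalg.norm(d1); d2/=np.linalg.norm(d2)
    s,_,_,_=np.linalg.lstsq(np.c_[d1,-d2],c2-c1,rcond=None); p,q=c1+s[0]*d1,c2+s[1]*d2
    return (p+q)/2,np.linalg.norm(p-q)
def mean(n,k=1):
    return np.mean([eyes.read_camera(n).astype(float) for _ in range(k)],0).astype(np.uint8)
E
python3 - <<'E'
import cv2,numpy as np
t=cv2.imread("pics/top0.png");s=cv2.imread("pics/scene0.png")
def crop(im,x,y,w,h,k): 
    return cv2.resize(im[y:y+h,x:x+w],(w*k,h*k),interpolation=cv2.INTER_CUBIC)
cv2.imwrite("pics/c1.png",np.hstack([crop(t,115,205,50,75,8),crop(s,350,255,50+0,75,8)]))
cv2.imwrite("pics/c2.png",np.hstack([crop(t,260,140,145,100,5)]))
cv2.imwrite("pics/c3.png",crop(s,112,115,160,112,5))
E
```

```text
(no output)
```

View pics/c2.png

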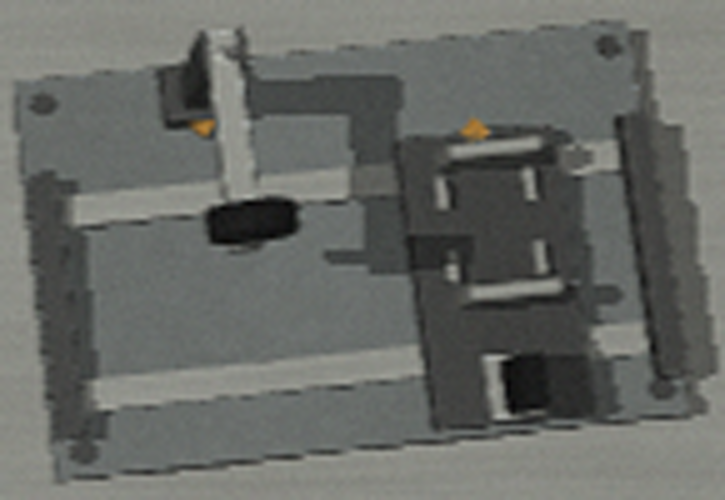

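View pics/c3.png

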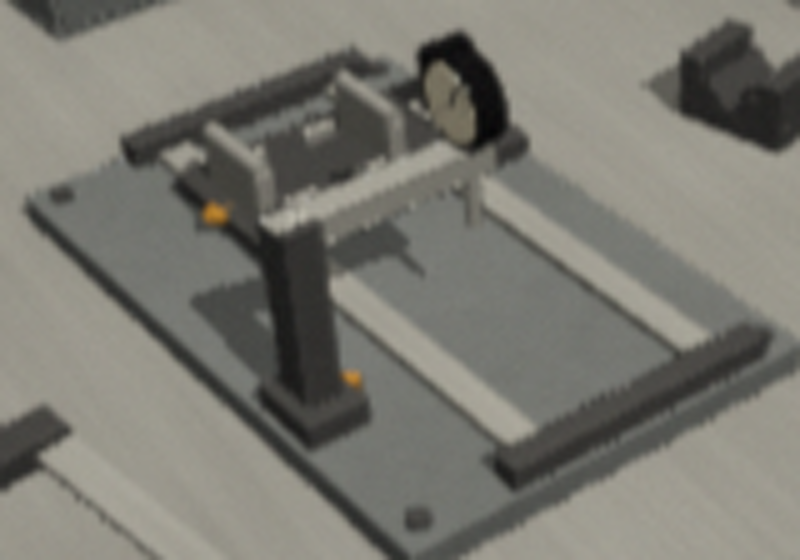

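View pics/c1.png

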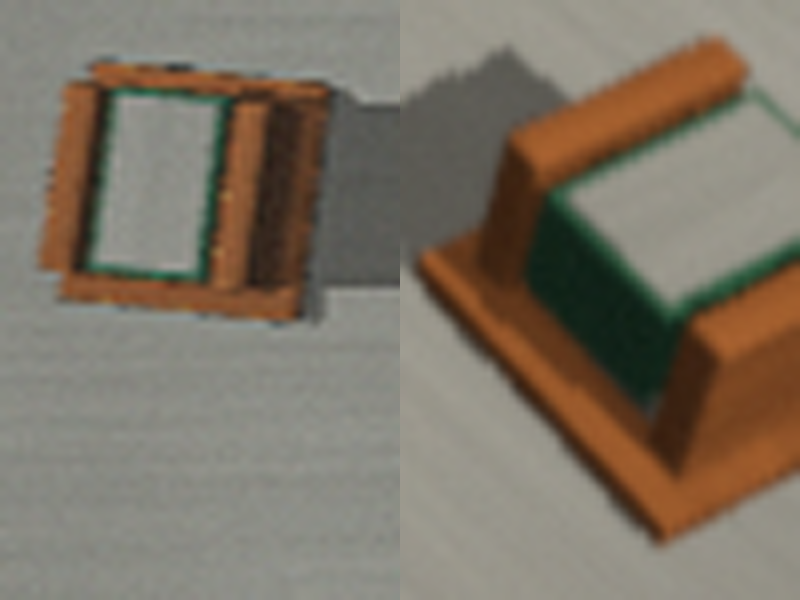

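The crops show these pixels:
- **Bar top:** the pale rectangle in c1 left has full-picture corners at about (128,216), (143,217), (140,239) and (126,239).
- **Carriage:** in c2 the nest is near (501,215) and the black grip near (525,383). The orange marks are at (475,130) and (203,127).
- **Indicator:** in c3 the stem tip is at about (475,225).

Next I'll turn these into positions.

```bash
cat > m1.py <<'E'
from h import *
t=cv2.imread("pics/top0.png")[:,:,::-1];s=cv2.imread("pics/scene0.png")[:,:,::-1]
T=lambda x,y:np.array([260+(x+.5)/5-.5,140+(y+.5)/5-.5]); S=lambda x,y:np.array([112+(x+.5)/5-.5,115+(y+.5)/5-.5])
# bar: green mask -> hull -> minAreaRect, in top
for n,im in(("top",t),("scene",s)):
    h=cv2.cvtColor(np.ascontiguousarray(im),cv2.COLOR_RGB2HSV)
    g=cv2.inRange(h,(65,70,20),(95,255,255))
    p=cv2.findNonZero(g); print(n,"green",len(p),p[:,0].min(0),p[:,0].max(0))
    if n=="top":
        big=cv2.resize(im,None,fx=8,fy=8,interpolation=cv2.INTER_CUBIC); hb=cv2.cvtColor(big,cv2.COLOR_RGB2HSV)
        gb=cv2.inRange(hb,(60,60,20),(95,255,255)); c=max(cv2.findContours(gb,0,2)[0],key=cv2.contourArea)
        r=cv2.minAreaRect(c); b=(cv2.boxPoints(r)+.5)/8-.5
        P=np.array([onz(n,q,.05) for q in b]); print("bar corners",P.round(4).tolist(),"c",P.mean(0).round(4))
        for i in range(4): e=P[(i+1)%4]-P[i]; print(np.linalg.norm(e).round(4),np.degrees(np.arctan2(e[1],e[0])).round(2))
A=lambda P:np.round(P,4)
print("bed",[A(onz("top",T(*q),.018)) for q in((18,82),(58,480),(628,22),(705,405))])
# rails top edges (upper rail upper edge, lower rail lower edge)
for z,a,b in((.018,(18,82),(628,22)),(.024,(75,200),(345,175)),(.024,(95,407),(420,372)),(.018,(58,480),(705,405))):
    d=onz("top",T(*a),z)-onz("top",T(*b),z); print("bed yaw",np.degrees(np.arctan2(-d[0],d[1])).round(2))
print("index tri scene@.084",A(onz("scene",S(475,225),.084)))
for a in((255,248),): print("tri",tri(T(*a),S(475,225)))
# cheek tops (z .082): far cheek & near cheek ends, grip top z .080
for nm,q,z in(("farL",(452,153),.082),("farR",(540,143),.082),("nearL",(470,293),.082),("nearR",(562,284),.082),("grip",(525,383),.08)):
    print(nm,A(onz("top",T(*q),z)))
# plate
h=cv2.cvtColor(np.ascontiguousarray(t),cv2.COLOR_RGB2GRAY); sub=np.zeros_like(h); sub[160:222,170:235]=(h[160:222,170:235]<90)*255
c=max(cv2.findContours(sub,0,2)[0],key=cv2.contourArea); b=cv2.boxPoints(cv2.minAreaRect(c)); P=np.array([onz("top",q,.02) for q in b]); print("plate",A(P.mean(0)),A(P).tolist())
E
python3 m1.py
```

```text
top green 41 [126 216] [143 239]
bar corners [[0.4573, 0.3752, 0.05], [0.5202, 0.368, 0.05], [0.5135, 0.3267, 0.05], [0.4507, 0.3342, 0.05]] c [0.4854 0.351  0.05  ]
0.0633 -6.52
0.0419 -99.22
0.0632 173.15
0.0415 80.8
scene green 272 [366 279] [408 304]
bed [array([ 0.6839, -0.0032,  0.018 ]), array([ 0.4561, -0.02  ,  0.018 ]), array([ 0.7127, -0.3582,  0.018 ]), array([ 0.4899, -0.3862,  0.018 ])]
bed yaw 4.63
bed yaw 4.19
bed yaw 4.88
bed yaw 5.28
index tri scene@.084 [ 0.5803 -0.1113  0.084 ]
tri (array([ 0.57481265, -0.1256399 ,  0.07410319]), np.float64(0.004237050596662037))
farL [ 0.625  -0.2345  0.082 ]
farR [ 0.6295 -0.2825  0.082 ]
nearL [ 0.5487 -0.2397  0.082 ]
nearR [ 0.5525 -0.2894  0.082 ]
grip [ 0.5002 -0.2668  0.08  ]
plate [0.5845 0.164  0.02  ] [[0.6316, 0.2459, 0.02], [0.6606, 0.1092, 0.02], [0.5368, 0.083, 0.02], [0.509, 0.2177, 0.02]]
```

```bash
cat > m2.py <<'E'
from h import *
t=cv2.imread("pics/top0.png")[:,:,::-1].copy();s=cv2.imread("pics/scene0.png")[:,:,::-1].copy()
T=lambda x,y:np.array([260+(x+.5)/5-.5,140+(y+.5)/5-.5]); S=lambda x,y:np.array([112+(x+.5)/5-.5,115+(y+.5)/5-.5])
C=lambda x,y:np.array([350+(x-400+.5)/8-.5,255+(y+.5)/8-.5]); CT=lambda x,y:np.array([115+(x+.5)/8-.5,205+(y+.5)/8-.5])
A=lambda P:np.round(P,4).tolist()
# bar top corners in both views (white top / green edges)
for a,b in (((90,272),(755,92)),((103,90),(545,190)),((230,97),(675,318))):
    P,e=tri(CT(*a),C(*b)); print("bar tri",A(P),round(e,4), proj("scene",onz("top",CT(*a),.05)).round(1),C(*b).round(1))
a=np.radians(4.8); R=np.array([[np.cos(a),-np.sin(a)],[np.sin(a),np.cos(a)]])
bed=lambda P:A(R.T@np.array(P)[:2])
for r,l,rr in((60,207,245),(100,211,247),(140,215,252),(180,220,257)):
    print("arm edges bedframe",bed(onz("top",T(l,r),.129)),bed(onz("top",T(rr,r),.129)))
print("index scene bed",bed(onz("scene",S(475,225),.084)))
for n,im in(("top",t),("scene",s)):
    o=cv2.inRange(cv2.cvtColor(im,cv2.COLOR_RGB2HSV),(8,150,120),(25,255,255)); 
    _,_,st,ce=cv2.connectedComponentsWithStats(o)
    for k in range(1,len(st)):
        if n=="scene" and not(112<ce[k][0]<272 and 115<ce[k][1]<220): continue
        if n=="top" and not(260<ce[k][0]<405 and 140<ce[k][1]<240): continue
        print(n,"orange",st[k][4],ce[k].round(1),bed(onz(n,ce[k],.03)))
print("nest cheek corner beds")
for nm,q in(("farL",(452,153)),("farR",(540,143)),("nearL",(470,293)),("nearR",(562,284))): print(nm,bed(onz("top",T(*q),.082)))
for nm,q in(("farA",(208,125)),("farB",(268,185)),("nearA",(342,72)),("nearB",(400,122))): print("sc",nm,bed(onz("scene",S(*q),.082)))
print("lips")
for q in((443,192),(530,184),(452,266),(541,257)): print(bed(onz("top",T(*q),.044)))
print("grip", bed(onz("top",T(525,383),.08)))
g=cv2.cvtColor(t,cv2.COLOR_RGB2GRAY); print(g[206:228,354:388])
E
python3 m2.py
```

```text
bar tri [0.4631, 0.3561, 0.0722] 0.0243 [[408.7 278.8]] [393.9 266.1]
bar tri [0.5241, 0.3509, 0.0767] 0.0278 [[384.6 294.2]] [367.7 278.3]
bar tri [0.5075, 0.3482, 0.0208] 0.0301 [[367.  277.3]] [383.9 294.3]
arm edges bedframe [0.6569, -0.1532] [0.6548, -0.1728]
arm edges bedframe [0.6356, -0.1527] [0.6337, -0.1712]
arm edges bedframe [0.6145, -0.1521] [0.6126, -0.1711]
arm edges bedframe [0.5935, -0.1521] [0.5916, -0.171]
index scene bed [0.569, -0.1595]
top orange 8 [300.5 164.9] [0.6419, -0.1624]
top orange 9 [354.4 165.3] [0.6247, -0.315]
scene orange 11 [154.4 157.1] [0.6217, -0.3207]
scene orange 5 [182.2 190.4] [0.6425, -0.16]
nest cheek corner beds
farL [0.6032, -0.2859]
farR [0.6037, -0.3342]
nearL [0.5267, -0.2848]
nearR [0.5264, -0.3346]
sc farA [0.6177, -0.3189]
sc farB [0.6233, -0.2533]
sc nearA [0.5384, -0.3189]
sc nearB [0.543, -0.2592]
lips
[0.5882, -0.2884]
[0.5877, -0.3376]
[0.5464, -0.2875]
[0.5462, -0.3376]
grip [0.4761, -0.3077]
[[ 65  66  66  63  60  64  66  65  62  65  63  57  65  62  63  63  63  62
   64  64  61  64  69  78 116 145 142 138 138 139 139 138 14
[... 2268 characters left out ...]
  69  64  61 106 158 160 150 115 101  77  61  53  46  52  57  57  53
   52  45  47  53  56  67  64  63  67  86 112 106 104 100 103  88]
 [ 69  73  70  66  63  47  45  40  43  43  37  38  45  59  62  85 111 111
  111 112 107 107 111  95  82  73  64  62  59  51  61  72  81 105]
 [ 44  44  44  77 107 106 107 106 111 107 111 106 111 109  90  77  70  61
   61  54  48  77 115 136 136 136 138 134 140 136 136 135 135 133]
 [113 109 104 102 103  88  70  68  55  60  43  54  76 108 141 140 140 141
  142 141 142 140 141 138 140 136 137 137 138 138 135 138 137 141]
 [ 53  57  61  75  87  86 113 144 147 144 144 140 142 140 139 134 136 134
  139 139 137 137 138 137 138 138 140 141 138 140 138 140 141 139]]
```

Request:
apply_moves(delta_pos=[[0.65, 0.5, 0], [0.65, 0.5, 0], [0.65, 0.5, 0], [0.65, 0.5, 0], [0.65, 0.5, 0], [0.65, 0.5, 0], [0.65, 0.5, 0], [0.65, 0.5, 0]], dr=[[0, 0, 0.8], [0, 0, 0.8], [0, 0, 0.8], [0, 0, 0.8], [0, 0, 0.8], [0, 0, 0.8], [0, 0, 0.8], [0, 0, 0.8]], jaw=[1, 1, 1, 1, 1, 1, 1, 1], force=30)

```text
time: 0.77
tool_pos: [0.402, -0.3038, 0.2266]
tool_rot: [-3.141, -0.0, 0.671]
contact_force: [1.2, -0.6, -0.8]
opening: 0.0916
grip_force: 0.0
```

Request:
apply_moves(delta_pos=[[0.1, 0.8, 0], [0.1, 0.8, 0], [0.1, 0.8, 0], [0.1, 0.8, 0], [0.1, 0.8, 0], [0.1, 0.8, 0], [0.1, 0.8, 0], [0.1, 0.8, 0]], dr=[[0, 0, 0.8], [0, 0, 0.8], [0, 0, 0.8], [0, 0, 0.8], [0, 0, 0.8], [0, 0, 0.8], [0, 0, 0.8], [0, 0, 0.8]], jaw=[1, 1, 1, 1, 1, 1, 1, 1])

```text
time: 1.43
tool_pos: [0.44, 0.0171, 0.2266]
tool_rot: [-3.141, -0.0, 1.072]
contact_force: [1.9, -0.1, 0.4]
opening: 0.0916
grip_force: 0.0
```

Request:
apply_moves(delta_pos=[[0.1, 0.8, 0], [0.1, 0.8, 0], [0.1, 0.8, 0], [0.1, 0.8, 0], [0.1, 0.8, 0], [0.1, 0.8, 0], [0.1, 0.8, 0], [0.1, 0.8, 0]], dr=[[0, 0, 0.75], [0, 0, 0.75], [0, 0, 0.75], [0, 0, 0.75], [0, 0, 0.75], [0, 0, 0.75], [0, 0, 0.75], [0, 0, 0.75]], jaw=[1, 1, 1, 1, 1, 1, 1, 1])

```text
time: 2.1
tool_pos: [0.4799, 0.3373, 0.2261]
tool_rot: [-3.141, -0.0, 1.447]
contact_force: [0.7, -0.4, -0.4]
opening: 0.0917
grip_force: 0.0
```

```bash
python3 - <<'E'
from h import *
s=telemetry.observe(); print(s["time"],s["tool_pos"],s["tool_rot"])
t=np.array([.4852,.3508,.12]); print("delta m",t-s["tool_pos"],"dyaw deg",83-np.degrees(s["tool_rot"][2]))
C=lambda x,y:np.array([350+(x-400+.5)/8-.5,255+(y+.5)/8-.5]); CT=lambda x,y:np.array([115+(x+.5)/8-.5,205+(y+.5)/8-.5])
for a,b in (((103,90),(675,318)),((230,97),(545,190))): print(tri(CT(*a),C(*b)))
E
```

```text
2.1 [0.47990644 0.33734567 0.22614395] [-3.14096204e+00 -2.17526014e-04  1.44732050e+00]
delta m [ 0.00529356  0.01345433 -0.10614395] dyaw deg 0.07464350535620667
(array([0.51774162, 0.37017042, 0.04961107]), np.float64(0.0011561415140354395))
(array([0.51379106, 0.32862084, 0.04805912]), np.float64(0.0013022425121919045))
```

Request:
apply_moves(delta_pos=[[0.013, 0.034, -0.1], [0.013, 0.034, -0.2], [0.013, 0.034, -0.3], [0.013, 0.034, -0.36], [0.013, 0.034, -0.42], [0.013, 0.034, -0.47], [0.013, 0.034, -0.52], [0.013, 0.034, -0.52]], dr=[[0, 0, 0], [0, 0, 0], [0, 0, 0], [0, 0, 0], [0, 0, 0], [0, 0, 0], [0, 0, 0], [0, 0, 0]], jaw=[1, 1, 1, 1, 1, 1, 1, 1])

```text
time: 2.77
tool_pos: [0.483, 0.3462, 0.0143]
tool_rot: [-3.135, 0.005, 1.446]
contact_force: [-1.0, -1.0, -0.5]
opening: 0.0915
grip_force: 0.0
```

Request:
apply_moves(delta_pos=[[0, 0, 0], [0, 0, 0], [0, 0, 0], [0, 0, 0], [0, 0, 0], [0, 0, 0], [0, 0, 0], [0, 0, 0]], dr=[[0, 0, 0], [0, 0, 0], [0, 0, 0], [0, 0, 0], [0, 0, 0], [0, 0, 0], [0, 0, 0], [0, 0, 0]], jaw=[0.6, 0.6, 0.6, 0.6, 0.6, 0.6, 0.6, 0.6], force=30)

```text
time: 3.43
tool_pos: [0.4861, 0.348, 0.02]
tool_rot: [3.14, -0.001, 1.446]
contact_force: [-1.7, 0.2, 5.8]
opening: 0.0638
grip_force: 30.0
```

Request:
apply_moves(delta_pos=[[0, 0, 0.02], [0, 0, 0.05], [0, 0, 0.1], [0, 0, 0.15], [0, 0, 0.2], [0, 0, 0.25], [0, 0, 0.25], [0, 0, 0.25]], dr=[[0, 0, 0], [0, 0, 0], [0, 0, 0], [0, 0, 0], [0, 0, 0], [0, 0, 0], [0, 0, 0], [0, 0, 0]], jaw=[0.6, 0.6, 0.6, 0.6, 0.6, 0.6, 0.6, 0.6])

```text
time: 4.1
tool_pos: [0.4859, 0.3479, 0.1196]
tool_rot: [3.14, -0.001, 1.446]
contact_force: [-0.5, -0.4, -6.2]
opening: 0.0639
grip_force: 30.0
```

```bash
python3 - <<'E'
from h import *
s=telemetry.observe(); print(s["time"],s["tool_pos"],s["tool_rot"],s["contact_force"],s["opening"],s["grip_force"])
t=np.array([.5845,.164,.06]); print("units",(t-s["tool_pos"])/.4,"dyaw deg",94.8-np.degrees(s["tool_rot"][2]))
im=[eyes.read_camera(n)[:,:,::-1] for n in("top","scene")]
P=s["tool_pos"]; q=[proj(n,P)[0].astype(int) for n in("top","scene")]; print(q)
cv2.imwrite("pics/lift.png",np.hstack([cv2.resize(i[max(c[1]-40,0):c[1]+60,c[0]-35:c[0]+35],(420,600),interpolation=cv2.INTER_CUBIC)[:,:400] for i,c in zip(im,q)]))
E
```

```text
4.1 [0.48593844 0.34788287 0.11960064] [ 3.13986463e+00 -1.11041198e-03  1.44583267e+00] [-0.48613268 -0.44029241 -6.15035831] 0.06390797962216928 29.955864250659943
units [ 0.2464039  -0.45970719 -0.1490016 ] dyaw deg 11.959890297975363
[array([127, 225]), array([394, 250])]
```

View pics/lift.png

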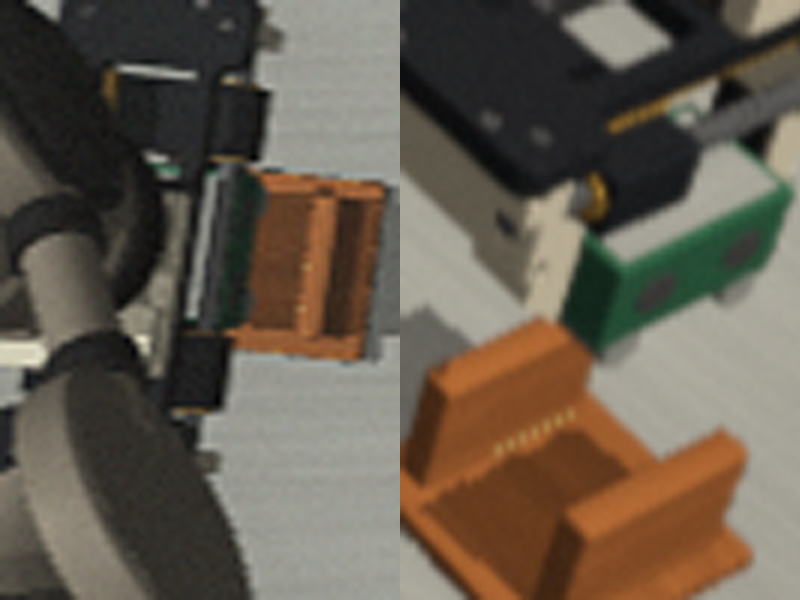

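The picture shows the bar level in the jaws, clear above the crib. Next is carrying it over the plate.

Request:
apply_moves(delta_pos=[[0.06, -0.11, 0], [0.12, -0.22, 0], [0.18, -0.33, 0], [0.22, -0.41, 0], [0.246, -0.46, 0], [0.246, -0.46, 0], [0.246, -0.46, -0.05], [0.246, -0.46, -0.1]], dr=[[0, 0, 0.1], [0, 0, 0.2], [0, 0, 0.3], [0, 0, 0.417], [0, 0, 0.417], [0, 0, 0.417], [0, 0, 0.417], [0, 0, 0.417]], jaw=[0.6, 0.6, 0.6, 0.6, 0.6, 0.6, 0.6, 0.6])

```text
time: 4.87
tool_pos: [0.5844, 0.1626, 0.0776]
tool_rot: [3.141, -0.0, 1.652]
contact_force: [-0.1, -0.0, -7.1]
opening: 0.064
grip_force: 30.0
```

Request:
apply_moves(delta_pos=[[0, 0, -0.03], [0, 0, -0.06], [0, 0, -0.08], [0, 0, -0.1], [0, 0, -0.105], [0, 0, -0.11], [0, 0, -0.112], [0, 0, -0.112]], dr=[[0, 0, 0], [0, 0, 0], [0, 0, 0], [0, 0, 0], [0, 0, 0], [0, 0, 0], [0, 0, 0], [0, 0, 0]], jaw=[0.6, 0.6, 0.6, 0.6, 0.6, 0.6, 0.6, 0.6])

```text
time: 5.53
tool_pos: [0.5844, 0.1638, 0.0344]
tool_rot: [3.14, -0.0, 1.654]
contact_force: [0.1, -0.5, -6.0]
opening: 0.0641
grip_force: 30.0
```

Request:
apply_moves(delta_pos=[[0, 0, -0.003], [0, 0, -0.005], [0, 0, -0.006], [0, 0, -0.007], [0, 0, -0.007]], dr=[[0, 0, 0], [0, 0, 0], [0, 0, 0], [0, 0, 0], [0, 0, 0]], jaw=[0.6, 0.6, 0.6, 0.6, 0.6])

```text
time: 5.95
tool_pos: [0.5843, 0.1637, 0.032]
tool_rot: [3.141, -0.0, 1.654]
contact_force: [-2.0, -0.4, 2.2]
opening: 0.0642
grip_force: 30.0
```

Touched down (the z force went from −6 to +2). Now I release, rise, and turn for the side grasp.

Request:
apply_moves(delta_pos=[[0, 0, 0], [0, 0, 0], [0, 0, 0], [0, 0, 0], [0, 0, 0], [0, 0, 0.04], [0, 0, 0.1], [0, 0, 0.18]], dr=[[0, 0, 0], [0, 0, 0], [0, 0, 0], [0, 0, 0], [0, 0, 0], [0, 0, 0], [0, 0, 0], [0, 0, 0]], jaw=[1, 1, 1, 1, 1, 1, 1, 1])

```text
time: 6.62
tool_pos: [0.5826, 0.1635, 0.1018]
tool_rot: [-3.137, 0.0, 1.654]
contact_force: [0.9, -0.0, -0.7]
opening: 0.0917
grip_force: 0.0
```

Request:
apply_moves(delta_pos=[[0, 0, 0.06], [0, 0, 0.12], [-0.1, -0.1, 0.12], [-0.2, -0.2, 0.12], [-0.3, -0.3, 0.12], [-0.35, -0.4, 0.12], [-0.35, -0.5, 0.12], [-0.35, -0.5, 0.12]], dr=[[0, 0, 0], [0, 0, -0.25], [0, 0, -0.5], [0, 0, -0.75], [0, 0, -1], [0, 0, -1], [0, 0, -1], [0, 0, -1]], jaw=[1, 1, 1, 1, 1, 1, 1, 1])

```text
time: 7.28
tool_pos: [0.4427, -0.0373, 0.1515]
tool_rot: [3.141, -0.0, 1.156]
contact_force: [0.9, -0.6, -0.1]
opening: 0.0919
grip_force: 0.0
```

```bash
cat > bar.py <<'E'
from h import *
def bar(z,box):
    x,y,w,h=box; im=eyes.read_camera("top"); cv2.imwrite("pics/bar_%d.png"%(telemetry.observe()["time"]*100),im[:,:,::-1])
    big=cv2.resize(im[y:y+h,x:x+w],None,fx=8,fy=8,interpolation=cv2.INTER_CUBIC); hb=cv2.cvtColor(big,cv2.COLOR_RGB2HSV)
    g=cv2.inRange(hb,(60,60,20),(95,255,255)); g=cv2.morphologyEx(g,cv2.MORPH_CLOSE,np.ones((5,5)))
    c=np.vstack([k for k in cv2.findContours(g,0,2)[0] if cv2.contourArea(k)>60]); b=(cv2.boxPoints(cv2.minAreaRect(c))+.5)/8-.5+[x,y]
    P=np.array([onz("top",q,z) for q in b]); print("px",b.round(1).tolist(),"c",P.mean(0).round(4))
    for i in range(2): e=P[(i+1)%4]-P[i]; print(np.linalg.norm(e).round(4),np.degrees(np.arctan2(e[1],e[0])).round(2))
E
python3 - <<'E'
from bar import *
s=telemetry.observe(); print(s["time"],s["tool_pos"],s["tool_rot"]); bar(.062,(165,150,80,85))
E
```

```text
7.2833 [ 0.44266358 -0.03726629  0.15151051] [ 3.14071522e+00 -5.08710906e-05  1.15566607e+00]
px [[192.9, 178.8], [208.7, 177.2], [211.1, 201.7], [195.3, 203.3]] c [0.5817 0.1668 0.062 ]
0.0432 -85.34
0.0676 -174.64
```

Request:
apply_moves(delta_pos=[[0.05, 0.05, 0], [0.1, 0.1, 0], [0.15, 0.2, 0], [0.15, 0.2, 0]], dr=[[0, 0, -0.25], [0, 0, -0.5], [0, 0, -0.75], [0, 0, -1]], jaw=[1, 1, 1, 1])

```text
time: 7.67
tool_pos: [0.5064, 0.0466, 0.1515]
tool_rot: [3.141, -0.003, 0.663]
contact_force: [-0.6, 0.3, 0.3]
opening: 0.0916
grip_force: 0.0
```

Request:
apply_moves(delta_pos=[[0.05, 0.1, 0], [0.1, 0.15, 0], [0.15, 0.2, 0], [0.2, 0.3, 0], [0.2, 0.31, 0], [0.2, 0.31, 0]], dr=[[0, 0, -0.25], [0, 0, -0.5], [0, 0, -0.75], [0, 0, -1], [0, 0, -1], [0, 0, -1]], jaw=[1, 1, 1, 1, 1, 1])

```text
time: 8.17
tool_pos: [0.5844, 0.1701, 0.1505]
tool_rot: [-3.141, 0.0, 0.171]
contact_force: [-0.5, -0.6, 0.3]
opening: 0.0918
grip_force: 0.0
```

```bash
python3 - <<'E'
from h import *
s=telemetry.observe(); print(s["time"],s["tool_pos"],s["tool_rot"])
print("d",np.array([.5843,.167,.034])-s["tool_pos"],"dyaw rad",1.654-np.pi/2-s["tool_rot"][2])
print([ray(n,(0,0))[0].round(3) for n in("top","scene")])
E
```

```text
8.1667 [0.58436754 0.17011887 0.15051071] [-3.14125058e+00  6.88977952e-05  1.71167785e-01]
d [-6.75375128e-05 -3.11887252e-03 -1.16510707e-01] dyaw rad -0.08796411208343868
[array([0.429, 0.032, 1.094]), array([0.967, 0.595, 0.641])]
```

Request:
apply_moves(delta_pos=[[0, -0.008, -0.06], [0, -0.008, -0.12], [0, -0.008, -0.18], [0, -0.008, -0.23], [0, -0.008, -0.27], [0, -0.008, -0.29], [0, -0.008, -0.29], [0, -0.008, -0.29]], dr=[[0, 0, -0.176], [0, 0, -0.176], [0, 0, -0.176], [0, 0, -0.176], [0, 0, -0.176], [0, 0, -0.176], [0, 0, -0.176], [0, 0, -0.176]], jaw=[1, 1, 1, 1, 1, 1, 1, 1])

```text
time: 8.83
tool_pos: [0.5841, 0.1638, 0.0356]
tool_rot: [3.141, -0.0, 0.08]
contact_force: [0.9, 0.4, 0.1]
opening: 0.0915
grip_force: 0.0
```

Request:
apply_moves(delta_pos=[[0, 0, 0], [0, 0, 0], [0, 0, 0], [0, 0, 0], [0, 0, 0], [0, 0, 0], [0, 0, 0], [0, 0, 0]], dr=[[0, 0, 0], [0, 0, 0], [0, 0, 0], [0, 0, 0], [0, 0, 0], [0, 0, 0], [0, 0, 0], [0, 0, 0]], jaw=[0.35, 0.35, 0.35, 0.35, 0.35, 0.35, 0.35, 0.35], force=30)

```text
time: 9.5
tool_pos: [0.5841, 0.1648, 0.0352]
tool_rot: [-3.141, -0.0, 0.08]
contact_force: [0.8, 4.1, -0.3]
opening: 0.043
grip_force: 1.5
```

Request:
apply_moves(delta_pos=[[0, 0, 0], [0, 0, 0], [0, 0, 0], [0, 0, 0.03], [0, 0, 0.08], [0, 0, 0.16], [0, 0, 0.24], [0, 0, 0.33]], dr=[[0, 0, 0], [0, 0, 0], [0, 0, 0], [0, 0, 0], [0, 0, 0], [0, 0, 0], [0, 0, 0], [0, 0, 0]], jaw=[0.35, 0.35, 0.35, 0.35, 0.35, 0.35, 0.35, 0.35])

```text
time: 10.17
tool_pos: [0.5825, 0.1637, 0.1672]
tool_rot: [3.14, 0.005, 0.079]
contact_force: [1.8, -1.3, -5.8]
opening: 0.04
grip_force: 30.0
```

```bash
cat > m3.py <<'E'
from h import *
def rect(n,im,z,x0,x1,y0,y1,r=.0005):
    # rows: x decreasing, cols: y decreasing (as in top view)
    Y,X=np.meshgrid(np.arange(y1,y0,-r),np.arange(x1,x0,-r))
    uv=proj(n,np.c_[X.ravel(),Y.ravel(),np.full(X.size,z)]).reshape(*X.shape,2).astype(np.float32)
    return cv2.remap(im,uv[...,0],uv[...,1],cv2.INTER_CUBIC)
def blobs(n,im,z,box,thr,amin):
    g=cv2.cvtColor(rect(n,im,z,*box),cv2.COLOR_BGR2GRAY); b=(g>thr).astype(np.uint8)
    N,L,st,ce=cv2.connectedComponentsWithStats(b)
    for k in range(1,N):
        if st[k][4]<amin: continue
        (c0,c1),(w,h),a=cv2.minAreaRect(cv2.findNonZero((L==k).astype(np.uint8)))
        if w<h: w,h,a=h,w,a-90
        if a<-90:a+=180
        print(n,z,"c",np.round([box[1]-c1*.0005,box[3]-c0*.0005],4),"LxW mm",round(w/2,1),round(h/2,1),"ang",round(a,1))
if __name__=="__main__":
    t=cv2.imread("pics/top0.png");s=cv2.imread("pics/scene0.png")
    B=(.535,.66,-.315,-.21)
    print("cheeks");blobs("top",t,.082,B,105,300)
    print("lips");blobs("top",t,.044,B,105,150)
    print("rails");blobs("top",t,.024,(.47,.68,-.2,0),118,3000)
    print("stops/bed");
    g=rect("top",t,.018,.43,.74,-.42,.02); 
    cv2.imwrite("pics/rb.png",np.vstack([cv2.resize(rect("top",t,.082,.48,.66,-.33,-.2),(520,720))[:600]]))
    print("scene cheeks");blobs("scene",s,.082,B,105,300)
E
python3 m3.py
```

```text
cheeks
top 0.082 c [ 0.6465 -0.254 ] LxW mm 88.0 27.0 ang 0.0
top 0.082 c [ 0.6496 -0.3045] LxW mm 12.2 11.6 ang 54.5
top 0.082 c [ 0.6283 -0.2578] LxW mm 50.7 7.6 ang -4.9
top 0.082 c [ 0.6218 -0.3052] LxW mm 21.5 19.5 ang 90.0
top 0.082 c [ 0.6072 -0.2747] LxW mm 16.6 6.1 ang 87.6
top 0.082 c [ 0.6033 -0.2274] LxW mm 16.6 5.3 ang 87.4
top 0.082 c [ 0.5655 -0.311 ] LxW mm 25.0 8.0 ang 90.0
top 0.082 c [ 0.5677 -0.2786] LxW mm 16.6 5.0 ang 85.0
top 0.082 c [ 0.5504 -0.2642] LxW mm 49.7 7.2 ang -4.7
lips
top 0.044 c [ 0.6502 -0.2635] LxW mm 94.0 19.5 ang 0.0
top 0.044 c [ 0.6356 -0.2686] LxW mm 52.3 7.9 ang -4.8
top 0.044 c [ 0.614  -0.2864] LxW mm 17.2 6.2 ang 85.9
top 0.044 c [ 0.61   -0.2373] LxW mm 17.1 5.4 ang 86.8
top 0.044 c [ 0.5728 -0.2903] LxW mm 17.5 5.2 ang 84.0
top 0.044 c [ 0.565  -0.2408] LxW mm 9.0 5.5 ang 90.0
top 0.044 c [ 0.5495 -0.2135] LxW mm 28.0 7.0 ang -90.0
top 0.044 c [ 0.5551 -0.2752] LxW mm 51.7 7.6 ang -4.6
rails
top 0.024 c [ 0.6419 -0.1081] LxW mm 159.8 74.7 ang -5.1
top 0.024 c [ 0.5618 -0.0082] LxW mm 183.5 16.5 ang -90.0
top 0.024 c [ 0.5093 -0.1201] LxW mm 160.9 19.9 ang -4.5
stops/bed
scene cheeks
scene 0.082 c [ 0.6572 -0.2475] LxW mm 21.0 5.5 ang 0.0
scene 0.082 c [ 0.5978 -0.2625] LxW mm 124.5 105.0 ang 90.0
scene 0.082 c [ 0.6143 -0.2398] LxW mm 61.8 57.6 ang 87.6
scene 0.082 c [ 0.599  -0.2308] LxW mm 18.0 13.5 ang 90.0
```

```bash
python3 - <<'E'
import cv2,numpy as np
t=cv2.imread("pics/top0.png");s=cv2.imread("pics/scene0.png")
f=lambda im,x,y,w,h,k: cv2.resize(im[y:y+h,x:x+w],(w*k,h*k),interpolation=cv2.INTER_LANCZOS4)
a=f(t,338,163,36,50,11);b=f(s,145,124,36,50,11)
o=np.hstack([a,b]);o=cv2.convertScaleAbs(o,alpha=1.4)
for i in range(0,o.shape[1],110): cv2.putText(o,str(i//11),(i,10),0,.35,(0,255,255),1)
for i in range(0,550,110): cv2.putText(o,str(i//11),(0,i+10),0,.35,(0,255,255),1)
cv2.imwrite("pics/nest.png",o)
E
```

```text
(no output)
```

View pics/nest.png

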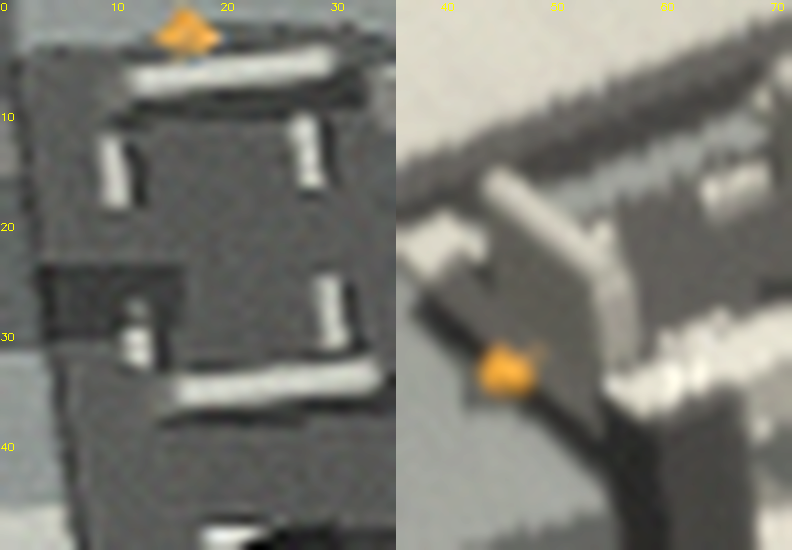

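The zoom shows, in the left crop (top view), the two bright end cheeks at about (137–333, 70) and (178–380, 383), with the four lips between them. In the right crop (scene view) the far cheek's top runs from (490,180) to (607,262), and its bright +y end face drops below that. So in the top view the cheek strips also take in the lit end faces.

```bash
cat > m4.py <<'E'
from h import *
T=lambda x,y:np.array([338+(x+.5)/11-.5,163+(y+.5)/11-.5]); S=lambda x,y:np.array([145+(x-396+.5)/11-.5,124+(y+.5)/11-.5])
a=np.radians(4.7); R=np.array([[np.cos(a),-np.sin(a)],[np.sin(a),np.cos(a)]]); bed=lambda P:(R.T@np.array(P)[:2]).round(4)
for nm,q in(("R",(487,178)),("L",(607,262))): print("scene far",nm,[bed(onz("scene",S(*q),z)) for z in(.078,.082)])
for nm,q in(("farR",(334,62)),("farL",(132,78)),("nearR",(381,373)),("nearL",(177,392))): print("top",nm,bed(onz("top",T(*q),.082)))
print("farR tri",tri(T(334,62),S(487,178)))
# lips tri: lip far-right (-y): top right edge / scene
for q in((292,115),(322,187),(317,277),(347,347),(101,135),(131,205),(126,330),(150,368)): print("lip",q,bed(onz("top",T(*q),.044)))
print("farlip scene",bed(onz("scene",S(705,190),.044)),bed(onz("scene",S(770,165),.044)))
# plate left edge, right edge
for q in((15,50),(75,545)): print("plate left edge",[bed(onz("top",T(*q),z)) for z in(.03,.036)])
for q in((400,330),(583,250),(592,335)): 
    u=np.array([260+(q[0]+.5)/5-.5,140+(q[1]+.5)/5-.5]); print("plate c2",bed(onz("top",u,.036)))
u=np.array([368.6,217.]); print("grip right edge",bed(onz("top",u,.08)),"left-bottom",bed(onz("top",(360.7,217),.042)))
print("marks", [ (z,bed(onz("top",(354.4,165.3),z)),bed(onz("scene",(154.4,157.1),z))) for z in (.02,.025,.03,.036)], tri((354.4,165.3),(154.4,157.1)))
print("bmark",[ (z,bed(onz("top",(300.5,164.9),z)),bed(onz("scene",(182.2,190.4),z))) for z in (.02,.025,.03,.036)],tri((300.5,164.9),(182.2,190.4)))
E
python3 m4.py
```

```text
scene far R [array([ 0.6164, -0.3239]), array([ 0.6192, -0.3179])]
scene far L [array([ 0.6139, -0.276 ]), array([ 0.6167, -0.2704])]
top farR [ 0.6042 -0.334 ]
top farL [ 0.6053 -0.2839]
top nearR [ 0.5268 -0.3342]
top nearL [ 0.5273 -0.284 ]
farR tri (array([ 0.63357211, -0.28881836,  0.06653653]), np.float64(0.0021821975797815694))
lip (292, 115) [ 0.5983 -0.3337]
lip (322, 187) [ 0.5791 -0.3386]
lip (317, 277) [ 0.5563 -0.334 ]
lip (347, 347) [ 0.5378 -0.339 ]
lip (101, 135) [ 0.5981 -0.2845]
lip (131, 205) [ 0.5794 -0.2896]
lip (126, 330) [ 0.5479 -0.2839]
lip (150, 368) [ 0.5377 -0.2886]
farlip scene [ 0.5551 -0.3357] [ 0.5369 -0.3351]
plate left edge [array([ 0.6247, -0.2692]), array([ 0.6236, -0.2677])]
plate left edge [array([ 0.4962, -0.2671]), array([ 0.4958, -0.2656])]
plate c2 [ 0.5151 -0.2549]
plate c2 [ 0.5492 -0.3633]
plate c2 [ 0.5013 -0.3612]
grip right edge [ 0.4734 -0.3172] left-bottom [ 0.4773 -0.3072]
marks [(0.02, array([ 0.6272, -0.3167]), array([ 0.6158, -0.3331])), (0.025, array([ 0.6263, -0.3153]), array([ 0.619 , -0.3263])), (0.03, array([ 0.6254, -0.3138]), array([ 0.6222, -0.3195])), (0.036, array([ 0.6243, -0.3121]), array([ 0.626 , -0.3113]))] (array([ 0.64841083, -0.26050728,  0.03460957]), np.float64(0.0008745605868532838))
bmark [(0.02, array([ 0.6441, -0.1627]), array([ 0.6368, -0.1698])), (0.025, array([ 0.6431, -0.162 ]), array([ 0.6398, -0.1643])), (0.03, array([ 0.6421, -0.1612]), array([ 0.6428, -0.1588])), (0.036, array([ 0.6409, -0.1603]), array([ 0.6464, -0.1522]))] (array([ 0.65312506, -0.1080019 ,  0.02830676]), np.float64(0.0009972635762922997))
```

Request:
apply_moves(delta_pos=[[0, 0, 0.1], [0, 0, 0.2], [0, -0.05, 0.22], [0, -0.15, 0.22], [0.01, -0.25, 0.22], [0.01, -0.35, 0.22], [0.01, -0.45, 0.22], [0.015, -0.55, 0.22]], dr=[[0, 0, 0], [0, 0, 0], [0, 0, 0], [0, 0, 0], [0, 0, 0], [0, 0, 0], [0, 0, 0], [0, 0, 0]], jaw=[0.35, 0.35, 0.35, 0.35, 0.35, 0.35, 0.35, 0.35])

```text
time: 10.83
tool_pos: [0.5885, -0.0575, 0.2549]
tool_rot: [3.142, 0.003, 0.08]
contact_force: [1.8, -0.8, -7.2]
opening: 0.0398
grip_force: 30.0
```

Request:
apply_moves(delta_pos=[[0, -0.1, 0], [0, -0.2, 0], [0, -0.3, 0], [0, -0.4, 0], [0, -0.48, 0], [0, -0.518, 0], [0, -0.518, 0], [0, -0.518, 0]], dr=[[0, 0, 0], [0, 0, 0], [0, 0, 0], [0, 0, 0], [0, 0, 0], [0, 0, 0], [0, 0, 0], [0, 0, 0]], jaw=[0.35, 0.35, 0.35, 0.35, 0.35, 0.35, 0.35, 0.35])

```text
time: 11.5
tool_pos: [0.589, -0.2633, 0.2542]
tool_rot: [-3.14, 0.002, 0.078]
contact_force: [-0.0, 1.5, -5.4]
opening: 0.0398
grip_force: 30.0
```

```bash
python3 - <<'E'
from h import *
s=telemetry.observe(); print(s["time"],s["tool_pos"],s["tool_rot"],s["contact_force"],s["opening"])
print("units to hover",(np.array([.592,-.2655,.115])-s["tool_pos"])/.4, .082-s["tool_rot"][2])
E
```

```text
11.5 [ 0.58904421 -0.26326753  0.25421293] [-3.13993473e+00  2.41758660e-03  7.75717450e-02] [-0.02811121  1.49446292 -5.38063488] 0.039795318440864154
units to hover [ 0.00738947 -0.00558118 -0.34803233] 0.004428254985817379
```

Request:
apply_moves(delta_pos=[[0.0075, -0.006, -0.08], [0.0075, -0.006, -0.16], [0.0075, -0.006, -0.24], [0.0075, -0.006, -0.31], [0.0075, -0.006, -0.35], [0.0075, -0.006, -0.355], [0.0075, -0.006, -0.355], [0.0075, -0.006, -0.355]], dr=[[0, 0, 0.008], [0, 0, 0.008], [0, 0, 0.008], [0, 0, 0.008], [0, 0, 0.008], [0, 0, 0.008], [0, 0, 0.008], [0, 0, 0.008]], jaw=[0.35, 0.35, 0.35, 0.35, 0.35, 0.35, 0.35, 0.35])

```text
time: 12.17
tool_pos: [0.594, -0.2646, 0.1148]
tool_rot: [3.14, -0.002, 0.085]
contact_force: [0.2, 0.0, -6.0]
opening: 0.0394
grip_force: 30.0
```

```bash
python3 - <<'E'
from h import *
s=telemetry.observe(); print(s["time"],s["tool_pos"],s["tool_rot"],s["contact_force"])
im=eyes.read_camera("scene")[:,:,::-1]; cv2.imwrite("pics/hov.png",im); cv2.imwrite("pics/hovt.png",eyes.read_camera("top")[:,:,::-1])
p=s["tool_pos"]; y=s["tool_rot"][2]; R=np.array([[np.cos(y),-np.sin(y)],[np.sin(y),np.cos(y)]])
x0,y0,w,h,k=140,95,66,70,10
o=cv2.convertScaleAbs(cv2.resize(im[y0:y0+h,x0:x0+w],(w*k,h*k),interpolation=cv2.INTER_LANCZOS4),alpha=1.4)[:600]
for dz in(.010-.0152,.042-.0152):
  c=[[*(p[:2]+R@[a,b]),p[2]+dz] for a,b in((32,20),(32,-20),(-32,-20),(-32,20)) for a,b in[(a/1000,b/1000)]]
  for q in proj("scene",c): cv2.circle(o,tuple(np.int32(((q-[x0,y0]+.5)*k))),3,(0,0,255),-1)
cv2.imwrite("pics/hovz.png",o)
E
```

```text
12.1667 [ 0.59400478 -0.26461402  0.1147989 ] [ 3.14027019e+00 -1.82688942e-03  8.47479714e-02] [ 0.21161342  0.04849001 -5.97172921]
```

View pics/hovz.png

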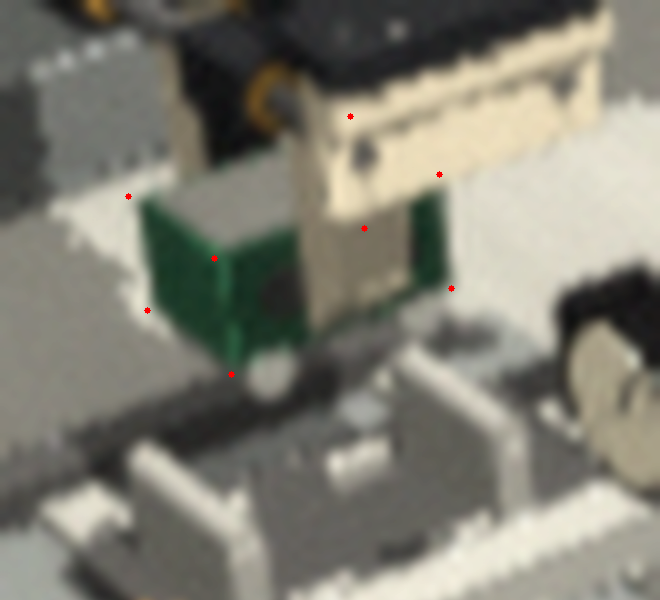

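The overlay puts the held bar's green end face at (140–222, 200–375). My predicted corners fall about 0.8 px to the left of it. Both cameras therefore read about 1–2 mm off in the same sense, and I'll correct the nest to about (0.5925, −0.2667).

Request:
apply_moves(delta_pos=[[-0.004, -0.005, 0], [-0.004, -0.005, -0.01], [-0.004, -0.005, -0.02], [-0.004, -0.005, -0.03], [-0.004, -0.005, -0.04], [-0.004, -0.005, -0.05], [-0.004, -0.005, -0.05], [-0.004, -0.005, -0.05]], dr=[[0, 0, 0], [0, 0, 0], [0, 0, 0], [0, 0, 0], [0, 0, 0], [0, 0, 0], [0, 0, 0], [0, 0, 0]], jaw=[0.35, 0.35, 0.35, 0.35, 0.35, 0.35, 0.35, 0.35])

```text
time: 12.93
tool_pos: [0.5913, -0.2669, 0.0926]
tool_rot: [-3.141, 0.001, 0.084]
contact_force: [-0.0, 0.3, -7.0]
opening: 0.0399
grip_force: 30.0
```

Request:
apply_moves(delta_pos=[[0.001, 0, -0.01], [0.001, 0, -0.02], [0.001, 0, -0.03], [0.001, 0, -0.04], [0.001, 0, -0.05], [0.001, 0, -0.06], [0.001, 0, -0.06], [0.001, 0, -0.06]], dr=[[0, 0, 0], [0, 0, 0], [0, 0, 0], [0, 0, 0], [0, 0, 0], [0, 0, 0], [0, 0, 0], [0, 0, 0]], jaw=[0.35, 0.35, 0.35, 0.35, 0.35, 0.35, 0.35, 0.35])

```text
time: 13.6
tool_pos: [0.5917, -0.267, 0.0687]
tool_rot: [-3.141, 0.001, 0.084]
contact_force: [-0.3, -0.2, -6.7]
opening: 0.04
grip_force: 30.0
```

Still free between the cheeks, with the bar's underside at about 0.0535. I keep lowering.

Request:
apply_moves(delta_pos=[[0, 0, -0.01], [0, 0, -0.015], [0, 0, -0.02], [0, 0, -0.025], [0, 0, -0.03], [0, 0, -0.034], [0, 0, -0.034], [0, 0, -0.034]], dr=[[0, 0, 0], [0, 0, 0], [0, 0, 0], [0, 0, 0], [0, 0, 0], [0, 0, 0], [0, 0, 0], [0, 0, 0]], jaw=[0.35, 0.35, 0.35, 0.35, 0.35, 0.35, 0.35, 0.35])

```text
time: 14.27
tool_pos: [0.5918, -0.2671, 0.0554]
tool_rot: [-3.142, 0.0, 0.084]
contact_force: [1.2, -0.3, -5.9]
opening: 0.0396
grip_force: 30.0
```

Request:
apply_moves(delta_pos=[[0, 0, -0.004], [0, 0, -0.007], [0, 0, -0.009], [0, 0, -0.011], [0, 0, -0.011], [0, 0, -0.011]], dr=[[0, 0, 0], [0, 0, 0], [0, 0, 0], [0, 0, 0], [0, 0, 0], [0, 0, 0]], jaw=[0.35, 0.35, 0.35, 0.35, 0.35, 0.35])

```text
time: 14.77
tool_pos: [0.5919, -0.2671, 0.0512]
tool_rot: [3.141, -0.0, 0.084]
contact_force: [-0.2, -0.6, -5.3]
opening: 0.0403
grip_force: 30.0
```

Request:
apply_moves(delta_pos=[[0, 0, -0.001], [0, 0, -0.002], [0, 0, -0.003], [0, 0, -0.003], [0, 0, -0.003]], dr=[[0, 0, 0], [0, 0, 0], [0, 0, 0], [0, 0, 0], [0, 0, 0]], jaw=[0.35, 0.35, 0.35, 0.35, 0.35])

```text
time: 15.18
tool_pos: [0.5919, -0.2671, 0.0511]
tool_rot: [3.141, -0.001, 0.084]
contact_force: [-3.5, 1.6, 4.9]
opening: 0.0401
grip_force: 30.0
```

Request:
apply_moves(delta_pos=[[0, 0, 0], [0, 0, 0], [0, 0, 0], [0, 0, 0], [0, 0, 0.05], [0, 0, 0.12], [0, 0, 0.19], [0, 0, 0.25]], dr=[[0, 0, 0], [0, 0, 0], [0, 0, 0], [0, 0, 0], [0, 0, 0], [0, 0, 0], [0, 0, 0], [0, 0, 0]], jaw=[0.7, 0.7, 0.7, 0.7, 0.7, 0.7, 0.7, 0.7])

```text
time: 15.85
tool_pos: [0.5922, -0.2673, 0.1516]
tool_rot: [3.141, -0.001, 0.084]
contact_force: [-0.4, -0.5, 1.0]
opening: 0.0643
grip_force: 0.0
```

Request:
apply_moves(delta_pos=[[-0.1, -0.008, 0], [-0.2, -0.016, 0], [-0.224, -0.019, 0], [-0.224, -0.019, -0.05], [-0.224, -0.019, -0.08], [-0.224, -0.019, -0.08]], dr=[[0, 0, 0], [0, 0, 0], [0, 0, 0], [0, 0, 0], [0, 0, 0], [0, 0, 0]], jaw=[0.7, 0.7, 0.7, 0.7, 0.7, 0.7])

```text
time: 16.35
tool_pos: [0.501, -0.2741, 0.1158]
tool_rot: [-3.139, 0.003, 0.083]
contact_force: [0.3, -0.0, 0.1]
opening: 0.0642
grip_force: 0.0
```

```bash
python3 - <<'E'
from bar import *
s=telemetry.observe(); print(s["time"],s["tool_pos"],s["tool_rot"],s["opening"])
im=[eyes.read_camera(n)[:,:,::-1] for n in("top","scene")]
f=lambda im,x,y,w,h,k: cv2.resize(im[y:y+h,x:x+w],(w*k,h*k),interpolation=cv2.INTER_CUBIC)
for n,i in zip(("top","scene"),im): cv2.imwrite(f"pics/seat_{n}.png",i)
cv2.imwrite("pics/seat.png",np.hstack([f(im[0],335,155,55,75,7),f(im[1],140,95,58,75,7)]))
try: bar(.078,(335,155,55,60))
except Exception as e: print(e)
E
```

```text
16.35 [ 0.50097536 -0.27409427  0.11577586] [-3.13905661e+00  2.98101527e-03  8.29302134e-02] 0.06415116568694833
px [[350.5, 172.1], [368.8, 169.8], [371.8, 194.3], [353.5, 196.6]] c [ 0.5896 -0.2636  0.078 ]
0.0504 -84.0
0.0674 -176.67
```

View pics/seat.png

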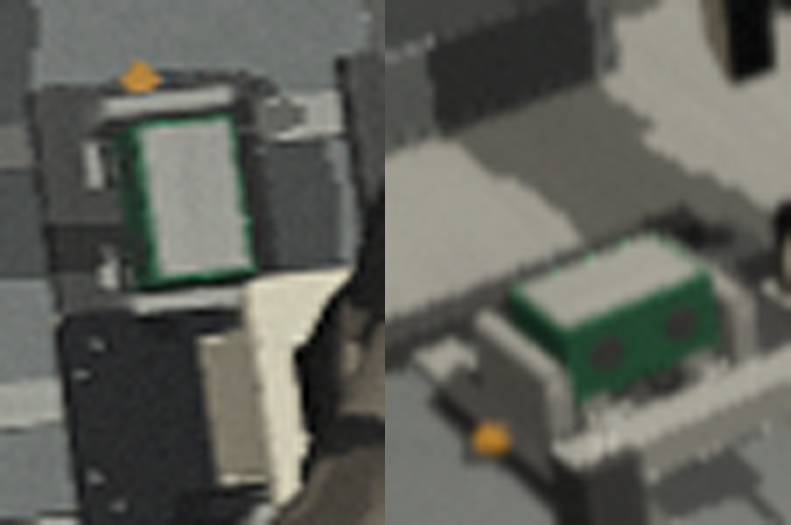

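The bar sits level between the cheeks and lips in both crops, with the carriage mark at about (140,77) in the top crop. Next I take the grip.

Request:
apply_moves(delta_pos=[[0.002, 0, -0.04], [0.002, 0, -0.08], [0.002, 0, -0.12], [0.002, 0, -0.15], [0.002, 0, -0.16], [0.002, 0, -0.16]], dr=[[0, 0, 0], [0, 0, 0], [0, 0, 0], [0, 0, 0], [0, 0, 0], [0, 0, 0]], jaw=[0.7, 0.7, 0.7, 0.7, 0.7, 0.7])

```text
time: 17.0
tool_pos: [0.5032, -0.2746, 0.0536]
tool_rot: [-3.141, 0.001, 0.084]
contact_force: [-0.6, 0.0, -0.5]
opening: 0.0644
grip_force: 0.0
```

Request:
apply_moves(delta_pos=[[0, 0, 0], [0, 0, 0], [0, 0, 0], [0, 0, 0], [0, 0, 0], [0, 0, 0], [0, 0, 0], [0, 0, 0]], dr=[[0, 0, 0], [0, 0, 0], [0, 0, 0], [0, 0, 0], [0, 0, 0], [0, 0, 0], [0, 0, 0], [0, 0, 0]], jaw=[0.1, 0.1, 0.1, 0.1, 0.1, 0.1, 0.1, 0.1], force=20)

```text
time: 17.67
tool_pos: [0.503, -0.2744, 0.054]
tool_rot: [-3.141, 0.0, 0.083]
contact_force: [1.1, 2.6, 1.3]
opening: 0.0157
grip_force: 1.3
```

Request:
apply_moves(delta_pos=[[0, 0, 0], [0, 0, 0], [0, 0, 0], [0, 0, 0]], dr=[[0, 0, 0], [0, 0, 0], [0, 0, 0], [0, 0, 0]], jaw=[0.1, 0.1, 0.1, 0.1])

```text
time: 18.0
tool_pos: [0.503, -0.2744, 0.0539]
tool_rot: [-3.141, 0.0, 0.084]
contact_force: [-0.8, 2.7, 1.7]
opening: 0.014
grip_force: 20.0
```

Request:
apply_moves(delta_pos=[[-0.002, 0.03, 0], [-0.006, 0.08, 0], [-0.011, 0.14, 0], [-0.017, 0.2, 0], [-0.022, 0.26, 0], [-0.027, 0.32, 0], [-0.03, 0.36, 0], [-0.031, 0.375, 0]], dr=[[0, 0, 0], [0, 0, 0], [0, 0, 0], [0, 0, 0], [0, 0, 0], [0, 0, 0], [0, 0, 0], [0, 0, 0]], jaw=[0.1, 0.1, 0.1, 0.1, 0.1, 0.1, 0.1, 0.1])

```text
time: 18.67
tool_pos: [0.4903, -0.123, 0.0539]
tool_rot: [3.141, 0.0, 0.085]
contact_force: [-0.8, -2.3, -1.1]
opening: 0.014
grip_force: 20.0
```

Request:
apply_moves(delta_pos=[[0, 0, 0], [0, 0, 0], [0, 0, 0]], dr=[[0, 0, 0], [0, 0, 0], [0, 0, 0]], jaw=[0.1, 0.1, 0.1])

```text
time: 18.92
tool_pos: [0.4905, -0.1253, 0.054]
tool_rot: [-3.142, 0.0, 0.083]
contact_force: [-2.7, 1.6, 2.1]
opening: 0.0137
grip_force: 20.0
```

```bash
cat > m5.py <<'E'
from h import *
import sys
s=telemetry.observe(); print(s["time"],s["tool_pos"],s["tool_rot"],s["contact_force"])
a=np.radians(4.75); R=np.array([[np.cos(a),-np.sin(a)],[np.sin(a),np.cos(a)]]); bed=lambda P:(R.T@np.array(P)[:2]).round(4)
print("grip bed",bed(s["tool_pos"]))
for n,z in(("top",.035),("scene",.035)):
    im=eyes.read_camera(n); cv2.imwrite(f"pics/{sys.argv[1]}_{n}.png",im[:,:,::-1])
    o=cv2.inRange(cv2.cvtColor(im,cv2.COLOR_RGB2HSV),(8,140,110),(25,255,255)); _,_,st,ce=cv2.connectedComponentsWithStats(o)
    for k in range(1,len(st)):
        if st[k][4]>2 and (120<ce[k][0]<250 and 120<ce[k][1]<230 if n=="scene" else 270<ce[k][0]<400 and 145<ce[k][1]<190): print(n,st[k][4],ce[k].round(1),bed(onz(n,ce[k],z)),bed(onz(n,ce[k],.028)))
E
python3 m5.py slid; python3 - <<'E'
import cv2,numpy as np
f=lambda im,x,y,w,h,k: cv2.resize(im[y:y+h,x:x+w],(w*k,h*k),interpolation=cv2.INTER_CUBIC)
a=cv2.imread("pics/slid_top.png");b=cv2.imread("pics/slid_scene.png")
cv2.imwrite("pics/slid.png",np.hstack([f(a,280,140,55,80,7),f(b,155,120,58,80,7)]))
E
```

```text
18.9167 [ 0.49052203 -0.12527445  0.05395277] [-3.14155287e+00  4.63678561e-04  8.31738597e-02] [-2.72431759  1.60047663  2.0519606 ]
grip bed [ 0.4785 -0.1655]
top 9 [300.3 164.8] [ 0.6414 -0.1606] [ 0.6428 -0.1617]
top 3 [301.7 170.7] [ 0.6242 -0.1623] [ 0.6255 -0.1634]
scene 7 [222.3 129.3] [ 0.409  -0.3102] [ 0.4021 -0.3197]
scene 5 [235.8 135.8] [ 0.4019 -0.2588] [ 0.3948 -0.2677]
scene 16 [186.8 184.8] [ 0.626  -0.1644] [ 0.6215 -0.1722]
scene 5 [182.2 190.4] [ 0.6457 -0.1539] [ 0.6415 -0.1616]
```

View pics/slid.png

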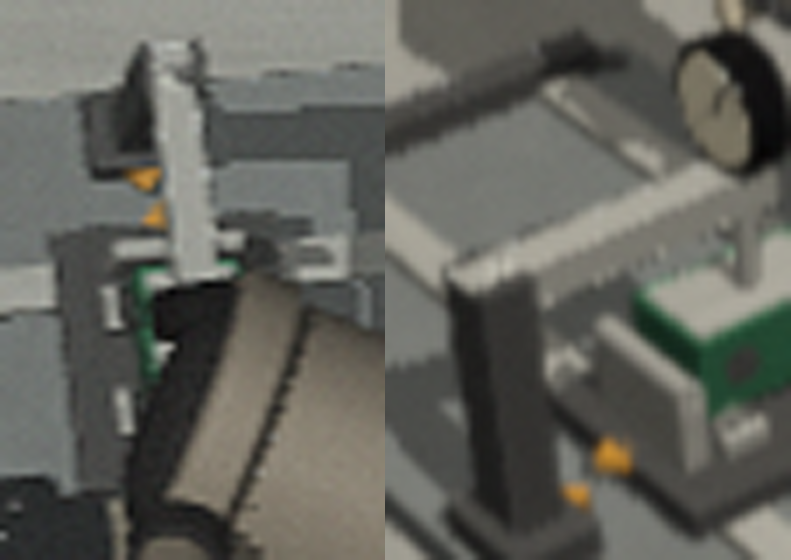

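Left crop: the two orange marks face each other at (143,180) and (153,215), next to the arm. Right crop: the stem tip at about (747,285) stands over the bar, and the bar's end-edge corners are at (637,295) and (703,340).

```bash
python3 - <<'E'
from h import *
a=np.radians(4.75); R=np.array([[np.cos(a),-np.sin(a)],[np.sin(a),np.cos(a)]]); bed=lambda P:(R.T@np.array(P)[:2]).round(4)
S=lambda x,y:np.array([155+(x-385+.5)/7-.5,120+(y+.5)/7-.5])
print("stem",bed(onz("scene",S(747,287),.084)),"corners",bed(onz("scene",S(637,293),.078)),bed(onz("scene",S(703,342),.078)))
i=cv2.imread("pics/slid_scene.png"); h=cv2.cvtColor(i,cv2.COLOR_BGR2HSV)
g=cv2.inRange(h,(60,80,20),(95,255,255)); print(np.array2string(g[158:182,186:214]//255).replace(" ",""))
E
```

```text
stem [ 0.572  -0.1562] corners [ 0.5973 -0.1844] [ 0.5966 -0.1474]
[[0000000000000000000000000000]
[0000000000000000000000000000]
[0000000000000000000000000000]
[0000000000000000000000000000]
[0000010000000000000000000000]
[0000011000000000000000000001]
[0000011100000000000000000111]
[0000011110000000000000111111]
[0000011111100000000011111111]
[0000001111110000001111111111]
[0000000111111000111111111111]
[0000000011111111111101111111]
[0000000000111111111000111111]
[0000000000011111110000011111]
[0000000000001111110000111111]
[0000000000000111110000111111]
[0000000000000011110001111110]
[0000000000000001111111111000]
[0000000000000001111111100000]
[0000000000000001110000000000]
[0000000000000001100000000000]
[0000000000000000000000000000]
[0000000000000000000000000000]
[0000000000000000000000000000]]
```

The two views differ by a few mm here and the robot arm hides part of the nest. I'll let go, back off, and measure with a clear view.

Request:
apply_moves(delta_pos=[[0, 0, 0], [0, 0, 0], [0, 0, 0], [0, 0, 0], [0, 0, 0.06], [0, 0, 0.13], [0, 0, 0.2], [0, 0, 0.28]], dr=[[0, 0, 0], [0, 0, 0], [0, 0, 0], [0, 0, 0], [0, 0, 0], [0, 0, 0], [0, 0, 0], [0, 0, 0]], jaw=[0.6, 0.6, 0.6, 0.6, 0.6, 0.6, 0.6, 0.6])

```text
time: 19.68
tool_pos: [0.4901, -0.1246, 0.1665]
tool_rot: [-3.141, 0.001, 0.083]
contact_force: [0.6, 0.4, 0.3]
opening: 0.0545
grip_force: 0.0
```

Request:
apply_moves(delta_pos=[[-0.05, -0.1, 0], [-0.1, -0.2, 0], [-0.15, -0.3, 0], [-0.2, -0.4, 0], [-0.25, -0.5, 0], [-0.25, -0.6, 0], [-0.25, -0.65, 0], [-0.25, -0.65, 0]], dr=[[0, 0, 0], [0, 0, 0], [0, 0, 0], [0, 0, 0], [0, 0, 0], [0, 0, 0], [0, 0, 0], [0, 0, 0]], jaw=[0.6, 0.6, 0.6, 0.6, 0.6, 0.6, 0.6, 0.6])

```text
time: 20.35
tool_pos: [0.3896, -0.3909, 0.166]
tool_rot: [3.137, -0.001, 0.079]
contact_force: [-0.1, 0.2, 0.4]
opening: 0.0547
grip_force: 0.0
```

```bash
python3 m5.py ret; python3 - <<'E'
import cv2,numpy as np
from h import *
from m3 import rect
a=cv2.imread("pics/ret_top.png");b=cv2.imread("pics/ret_scene.png")
f=lambda im,x,y,w,h,k: cv2.resize(im[y:y+h,x:x+w],(w*k,h*k),interpolation=cv2.INTER_CUBIC)
o=np.hstack([f(a,285,140,40,60,10),f(b,180,140,40,60,10)]); cv2.imwrite("pics/ret.png",cv2.convertScaleAbs(o,alpha=1.3))
E
```

```text
20.35 [ 0.38957125 -0.39088989  0.16596242] [ 3.13742088e+00 -8.46008359e-04  7.86030480e-02] [-0.13142674  0.16643385  0.41479924]
grip bed [ 0.3559 -0.4218]
top 9 [300.3 164.8] [ 0.6414 -0.1606] [ 0.6428 -0.1617]
top 5 [302.  171.2] [ 0.6226 -0.1631] [ 0.6239 -0.1641]
scene 19 [187.1 184.6] [ 0.625  -0.1647] [ 0.6205 -0.1725]
scene 5 [182.2 190.4] [ 0.6457 -0.1539] [ 0.6415 -0.1616]
```

View pics/ret.png

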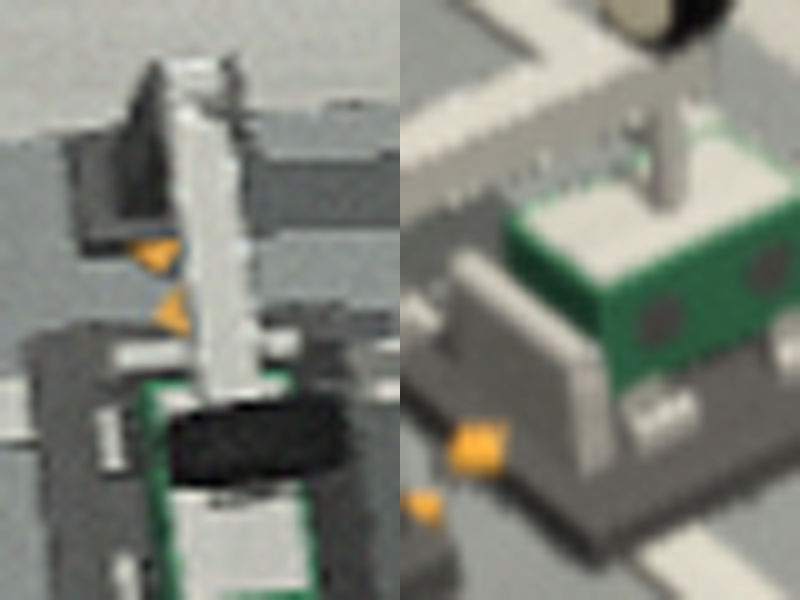

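The clear view (left crop) shows the bar's bright top at about x 172–308 in row 540, and the arm at about (190–245, 250). In the right crop the stem tip is at about (668,205) over the bar top. The bar looks slightly to the −y side of the stem. I'll measure both with rectified profiles.

```bash
cat > m6.py <<'E'
from h import *
import sys
a=np.radians(4.75); R=np.array([[np.cos(a),-np.sin(a)],[np.sin(a),np.cos(a)]])
def prof(n,im,z,x0,x1,y0=-.25,y1=-.08,r=.0005,ch="gray"):
    ys=np.arange(y0,y1,r); xs=np.arange(x0,x1,.001); X,Y=np.meshgrid(xs,ys,indexing="ij")
    W=np.c_[X.ravel(),Y.ravel()]@R.T; uv=proj(n,np.c_[W,np.full(len(W),z)]).reshape(*X.shape,2).astype(np.float32)
    v=cv2.remap(im.astype(np.float32),uv[...,0],uv[...,1],cv2.INTER_CUBIC).mean(0); return ys,v
def edges(ys,v,thr):
    d=np.diff(v); k=[i for i in range(2,len(d)-2) if abs(d[i])==np.abs(d[max(0,i-4):i+5]).max() and abs(d[i])>thr]
    return [(round(ys[i]+.00025,4),round(float(d[i]),1)) for i in k]
if __name__=="__main__":
    f=sys.argv[1]; im=cv2.imread(f"pics/{f}_top.png"); G=cv2.cvtColor(im,cv2.COLOR_BGR2GRAY)
    for x0 in(.532,.54): print("bar top z.078",x0,edges(*prof("top",G,.078,x0,x0+.008,-.21,-.11),4))
    for x0 in(.61,.62,.63,.64): print("arm z.129",x0,edges(*prof("top",G,.129,x0,x0+.01,-.2,-.13),5))
    S=cv2.cvtColor(cv2.imread(f"pics/{f}_scene.png"),cv2.COLOR_BGR2GRAY)
    print(S[150:168,198:216])
E
python3 m6.py ret
```

```text
bar top z.078 0.532 [(np.float64(-0.1847), 5.6), (np.float64(-0.1497), -4.1), (np.float64(-0.1377), 13.1), (np.float64(-0.1327), -7.3), (np.float64(-0.1142), 6.2)]
bar top z.078 0.54 [(np.float64(-0.1852), 11.9), (np.float64(-0.1482), -10.4), (np.float64(-0.1377), 14.5), (np.float64(-0.1322), -10.1), (np.float64(-0.1137), 5.7)]
arm z.129 0.61 [(np.float64(-0.1687), 7.2), (np.float64(-0.1527), -8.8)]
arm z.129 0.62 [(np.float64(-0.1697), 9.7), (np.float64(-0.1542), -9.9)]
arm z.129 0.63 [(np.float64(-0.1692), 13.0), (np.float64(-0.1522), -12.9)]
arm z.129 0.64 [(np.float64(-0.1697), 12.7), (np.float64(-0.1537), -13.7)]
[[115 116 115 115 116 119 114 112 114 121 142 133 136 127 119 118 117 119]
 [115 116 115 116 118 130 111 101 114 120 147 159 156 145 128 117 118 115]
 [116 116 113 116 103 116  97  92 112 118 135 156 149 143 129 120 120 117]
 [118 114 105 114  92  78  80  93 112 118 128 144 145 144 136 126 123 127]
 [118 115 106 117 113  95  89  91 111 118 124 147 163 162 159 144 134 132]
 [121 120 117 116 115 112 118  93 109 116 129 158 164 163 164 161 151 143]
 [119 117 116 102 104 11
[... 176 characters left out ...]
163 166 164 166 167 168]
 [146 159 160 161 155 134 106  89 105 121 136 160 165 165 165 167 167 165]
 [161 163 163 162 162 155 131 101 107 121 150 164 167 166 167 166 163 152]
 [163 163 162 161 160 162 155 136 139 146 163 168 168 165 162 150 141 116]
 [162 161 162 160 162 163 163 164 164 165 166 164 160 148 134 113  98  76]
 [159 161 162 162 164 165 166 167 166 164 160 145 132 106  90  74  66  58]
 [160 160 163 166 166 167 166 165 158 143 131 108  88  71  65  57  56  57]
 [158 165 166 166 165 161 158 140 128 104  80  73  63  58  55  57  57  57]
 [143 160 165 161 151 142 128 104  79  70  61  57  58  57  59  57  53  53]
 [109 137 147 140 117 101  79  70  63  55  57  58  57  57  57  56  51  51]]
```

```bash
python3 - <<'E'
from m6 import *
L=lambda f:cv2.cvtColor(cv2.imread(f"pics/{f}.png"),cv2.COLOR_BGR2GRAY)
for f,y0,y1 in(("top0",-.36,-.25),("seat_top",-.36,-.25),("ret_top",-.21,-.1)):
    G=L(f); print(f)
    if f!="seat_top": print(" grip z.08",edges(*prof("top",G,.08,.467,.483,y0,y1),5))
    for x0,x1 in((.584,.594),(.542,.552)): print(" lips z.044",x0,edges(*prof("top",G,.044,x0,x1,y0,y1),4))
    print(" plate z.036",edges(*prof("top",G,.036,.50,.515,y0-.02,y1+.02),4))
    for x0,x1 in((.602,.608),(.524,.530)): print(" cheek z.08",x0,edges(*prof("top",G,.08,x0,x1,y0,y1),4))
    o=cv2.inRange(cv2.cvtColor(cv2.imread(f"pics/{f}.png"),cv2.COLOR_BGR2HSV),(8,140,110),(25,255,255))[150:180,285:400]
    _,_,st,ce=cv2.connectedComponentsWithStats(o); print(" marks",[(s[4],(c+[285,150]).round(2).tolist()) for s,c in zip(st[1:],ce[1:])])
E
```

```text
top0
 grip z.08 [(np.float64(-0.3552), -5.0), (np.float64(-0.2952), 16.5), (np.float64(-0.2872), -9.2), (np.float64(-0.2547), 7.8)]
 lips z.044 0.584 [(np.float64(-0.3398), 16.2), (np.float64(-0.3332), -10.1), (np.float64(-0.2947), -4.2), (np.float64(-0.2897), 14.7), (np.float64(-0.2842), -10.1)]
 lips z.044 0.542 [(np.float64(-0.3392), 14.9), (np.float64(-0.3338), -9.1), (np.float64(-0.2902), 9.9), (np.float64(-0.2842), -7.8), (np.float64(-0.2622), 4.9)]
 plate z.036 [(np.float64(-0.2647), 8.6)]
 cheek z.08 0.602 [(np.float64(-0.3518), -5.0), (np.float64(-0.3352), 7.7), (np.float64(-0.2862), -5.9), (np.float64(-0.2837), -5.5)]
 cheek z.08 0.524 [(np.float64(-0.3512), -4.6), (np.float64(-0.3352), 9.3), (np.float64(-0.2857), -6.3), (np.float64(-0.2577), -5.4), (np.float64(-0.2542), 8.4)]
 marks [(np.int32(8), [300.5, 164.88]), (np.int32(10), [354.5, 165.2])]
seat_top
 lips z.044 0.584 [(np.float64(-0.3442), 11.3), (np.float64(-0.3072), -11.0), (np.float64(-0.2972), 5.2), (np.float64(-0.2897), 14.3), (np.float64(-0.2842), -11.0)]
 lips z.044 0.542 [(np.float64(-0.3438), 12.5), (np.floa
[... 836 characters left out ...]
2062), -5.4), (np.float64(-0.1567), 4.2), (np.float64(-0.1422), 14.9), (np.float64(-0.1367), -9.7), (np.float64(-0.1187), 6.3)]
 lips z.044 0.542 [(np.float64(-0.1912), 11.8), (np.float64(-0.1527), -9.9), (np.float64(-0.1422), 14.5), (np.float64(-0.1367), -9.8), (np.float64(-0.1172), 5.3)]
 plate z.036 [(np.float64(-0.1192), 8.2)]
 cheek z.08 0.602 [(np.float64(-0.1887), 10.6), (np.float64(-0.1812), -4.8), (np.float64(-0.1772), 4.5), (np.float64(-0.1617), -8.2), (np.float64(-0.1387), -8.3), (np.float64(-0.1147), 5.9)]
 cheek z.08 0.524 [(np.float64(-0.1887), 11.5), (np.float64(-0.1372), -7.1), (np.float64(-0.1142), 6.9)]
 marks [(np.int32(9), [300.33, 164.78]), (np.int32(5), [302.0, 171.2])]
```

In the top view the arm's centre line is at bed y −0.1613. The nest by its lips, plate edge and grip is at about −0.164, and the bar at −0.1667. The scene view also puts the index a little further on. I'll take the grip again and slide about 3.5 mm further.

Request:
apply_moves(delta_pos=[[0.05, 0.1, 0], [0.1, 0.2, 0], [0.15, 0.3, 0], [0.19, 0.4, 0], [0.22, 0.5, 0], [0.25, 0.6, 0], [0.252, 0.664, 0], [0.252, 0.664, 0]], dr=[[0, 0, 0], [0, 0, 0], [0, 0, 0], [0, 0, 0], [0, 0, 0], [0, 0, 0], [0, 0, 0], [0, 0, 0]], jaw=[0.6, 0.6, 0.6, 0.6, 0.6, 0.6, 0.6, 0.6])

```text
time: 21.12
tool_pos: [0.4911, -0.1117, 0.166]
tool_rot: [-3.139, 0.001, 0.091]
contact_force: [-0.4, 0.5, -0.8]
opening: 0.0551
grip_force: 0.0
```

Request:
apply_moves(delta_pos=[[0, 0, 0], [0, 0, -0.05], [0, 0, -0.1], [0, 0, -0.16], [0, 0, -0.22], [0, 0, -0.26], [0, 0, -0.28], [0, 0, -0.28]], dr=[[0, 0, 0], [0, 0, 0], [0, 0, 0], [0, 0, 0], [0, 0, 0], [0, 0, 0], [0, 0, 0], [0, 0, 0]], jaw=[0.6, 0.6, 0.6, 0.6, 0.6, 0.6, 0.6, 0.6])

```text
time: 21.78
tool_pos: [0.4902, -0.1193, 0.0525]
tool_rot: [-3.14, 0.003, 0.083]
contact_force: [-0.1, -0.0, -0.1]
opening: 0.0552
grip_force: 0.0
```

Request:
apply_moves(delta_pos=[[0, 0, 0], [0, 0, 0], [0, 0, 0], [0, 0, 0], [0, 0, 0], [0, 0, 0], [0, 0, 0], [0, 0, 0]], dr=[[0, 0, 0], [0, 0, 0], [0, 0, 0], [0, 0, 0], [0, 0, 0], [0, 0, 0], [0, 0, 0], [0, 0, 0]], jaw=[0.1, 0.1, 0.1, 0.1, 0.1, 0.1, 0.1, 0.1], force=20)

```text
time: 22.45
tool_pos: [0.4919, -0.1195, 0.0545]
tool_rot: [3.141, -0.001, 0.084]
contact_force: [-0.7, -2.1, 4.8]
opening: 0.014
grip_force: 20.0
```

Request:
apply_moves(delta_pos=[[0, 0, 0], [0, 0, 0], [0, 0, 0], [0, 0, 0]], dr=[[0, 0, 0], [0, 0, 0], [0, 0, 0], [0, 0, 0]], jaw=[0.1, 0.1, 0.1, 0.1])

```text
time: 22.78
tool_pos: [0.4919, -0.1194, 0.0545]
tool_rot: [3.141, -0.001, 0.084]
contact_force: [-0.3, -2.5, 6.1]
opening: 0.0142
grip_force: 20.0
```

Request:
apply_moves(delta_pos=[[0, -0.003, 0], [0, -0.006, 0], [0, -0.006, 0], [0, -0.006, 0], [0, -0.006, 0], [0, -0.006, 0]], dr=[[0, 0, 0], [0, 0, 0], [0, 0, 0], [0, 0, 0], [0, 0, 0], [0, 0, 0]], jaw=[0.1, 0.1, 0.1, 0.1, 0.1, 0.1])

```text
time: 23.28
tool_pos: [0.4921, -0.1211, 0.0545]
tool_rot: [-3.142, -0.001, 0.084]
contact_force: [-0.5, 1.2, 5.4]
opening: 0.014
grip_force: 20.0
```

Request:
apply_moves(delta_pos=[[0, 0, 0], [0, 0, 0], [0, 0, 0], [0, 0, 0], [0, 0, 0.06], [0, 0, 0.13], [0, 0, 0.2], [0, 0, 0.28]], dr=[[0, 0, 0], [0, 0, 0], [0, 0, 0], [0, 0, 0], [0, 0, 0], [0, 0, 0], [0, 0, 0], [0, 0, 0]], jaw=[0.6, 0.6, 0.6, 0.6, 0.6, 0.6, 0.6, 0.6])

```text
time: 23.95
tool_pos: [0.4906, -0.1212, 0.1662]
tool_rot: [-3.14, 0.002, 0.084]
contact_force: [0.7, -0.3, -0.0]
opening: 0.0544
grip_force: 0.0
```

Request:
apply_moves(delta_pos=[[-0.05, -0.1, 0], [-0.1, -0.2, 0], [-0.15, -0.3, 0], [-0.2, -0.4, 0], [-0.25, -0.5, 0], [-0.25, -0.6, 0], [-0.25, -0.65, 0], [-0.25, -0.65, 0]], dr=[[0, 0, 0], [0, 0, 0], [0, 0, 0], [0, 0, 0], [0, 0, 0], [0, 0, 0], [0, 0, 0], [0, 0, 0]], jaw=[0.6, 0.6, 0.6, 0.6, 0.6, 0.6, 0.6, 0.6])

```text
time: 24.62
tool_pos: [0.3903, -0.3873, 0.1657]
tool_rot: [3.138, -0.0, 0.079]
contact_force: [0.3, 0.0, 0.8]
opening: 0.055
grip_force: 0.0
```

```bash
python3 m5.py r2; python3 m6.py r2 | head -6; python3 - <<'E'
from m6 import *
G=cv2.cvtColor(cv2.imread("pics/r2_top.png"),cv2.COLOR_BGR2GRAY); y0,y1=-.21,-.1
print("grip",edges(*prof("top",G,.08,.467,.483,y0,y1),5)); print("lips",edges(*prof("top",G,.044,.542,.552,y0,y1),4)); print("plate",edges(*prof("top",G,.036,.50,.515,y0,y1+.02),4))
# bar corners vs stem by scene column: green/white end edge
def ysol(u,x,z): 
    ys=np.linspace(-.21,-.1,400); W=np.c_[np.full(400,x),ys]@R.T; return ys[np.argmin(abs(proj("scene",np.c_[W,np.full(400,z)])[:,0]-u))].round(4)
print("stem y by column", [(x,ysol(206.4,x,.084)) for x in(.563,.567,.571)])
s=cv2.imread("pics/r2_scene.png"); g=cv2.inRange(cv2.cvtColor(s,cv2.COLOR_BGR2HSV),(60,80,20),(95,255,255)); print(np.array2string(g[158:184,186:216]//255).replace(" ",""))
bx=lambda n:[proj("scene",np.r_[R@np.array([.567+a,n+b]),.078])[0].round(1).tolist() for a,b in((.032,-.02),(.032,.02),(-.032,.02))]
print("pred bar corners for nest y -.158,-.162,-.166",bx(-.158),bx(-.162),bx(-.166))
E
```

```text
24.6167 [ 0.39027329 -0.38728651  0.16568651] [ 3.13842892e+00 -4.66326180e-04  7.86534838e-02] [0.26703786 0.04790251 0.77081806]
grip bed [ 0.3569 -0.4183]
top 9 [300.3 164.8] [ 0.6414 -0.1606] [ 0.6428 -0.1617]
top 9 [301.3 171.2] [ 0.6227 -0.1612] [ 0.624  -0.1622]
scene 22 [188.5 185.3] [ 0.624  -0.1602] [ 0.6195 -0.1679]
scene 5 [182.2 190.4] [ 0.6457 -0.1539] [ 0.6415 -0.1616]
bar top z.078 0.532 [(np.float64(-0.1827), 4.3), (np.float64(-0.1337), 10.2), (np.float64(-0.1287), -8.5)]
bar top z.078 0.54 [(np.float64(-0.1802), 11.8), (np.float64(-0.1447), -12.3), (np.float64(-0.1337), 15.3), (np.float64(-0.1292), -11.7)]
arm z.129 0.61 [(np.float64(-0.1687), 7.3), (np.float64(-0.1527), -9.0)]
arm z.129 0.62 [(np.float64(-0.1697), 10.3), (np.float64(-0.1542), -9.9)]
arm z.129 0.63 [(np.float64(-0.1692), 13.7), (np.float64(-0.1527), -12.5)]
arm z.129 0.64 [(np.float64(-0.1702), 12.5), (np.float64(-0.1537), -14.0)]
grip [(np.float64(-0.1492), 15.3), (np.float64(-0.1417), -10.3), (np.float64(-0.1102), 6.3)]
lips [(np.float64(-0.1862), 10.8), (np.float64(-0.1497), -11.3), (np.float64(-
[... 569 characters left out ...]
1111111111]
[000000001111111001111111111111]
[000000000011111111111001111111]
[000000000001111111110000111111]
[000000000000111111100000111111]
[000000000000001111100001111111]
[000000000000000111100001111111]
[000000000000000011100111111000]
[000000000000000011111111100000]
[000000000000000011111110000000]
[000000000000000011100000000000]
[000000000000000010000000000000]
[000000000000000000000000000000]
[000000000000000000000000000000]
[000000000000000000000000000000]
[000000000000000000000000000000]]
pred bar corners for nest y -.158,-.162,-.166 [[191.5, 162.9], [201.5, 170.7], [223.8, 160.2]] [[190.5, 162.1], [200.5, 169.9], [222.8, 159.5]] [[189.6, 161.4], [199.5, 169.1], [221.7, 158.7]]
```

All the measures now agree to within about 1.5 mm: arm centre −0.1613, nest −0.160 to −0.161, bar −0.1625, marks −0.161 and −0.1616. The arm is clear of everything, so I hand in.

```bash
python3 -c "from cell import job; print(job.hand_in())"
```

```text
the job is handed in; nothing more can be done
None
```

The sine bar is seated rollers-down in the nest, having gone via the surface plate. The nest centre stands under the indicator stem to within about 1.5 mm by camera, the carriage has been released, and the job was handed in about 25 s into the 72 s allowed.

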